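# Stack up two dry glue-ups on a luthier's bench

### The job

Do a dry run of two glue-ups. On the soundboard panel, lay the bridge flat across the panel's width, saddle strip up, centred side to side and midway between the edge of the sound hole and the cleat; lay the cork-faced caul, cork down, lengthways along the middle of the bridge and stand the larger iron weight on the middle of the caul. On the neck blank, lay the headplate flat, dots up and lengthways on the middle of the wide head end and stand the smaller iron weight on the middle of it, leaving the glue jar, the block plane and the round tin where they are.

Things in the scene. Friction and masses are not known exactly. Their poses are not given: they have to be found in the camera images.
- panel: Soundboard panel, fixed: pale wood, 210 (its x) by 130 (its y) mm, top 12 mm above the bench. Origin: centre of its underside, z up. A flat dark disc 50 mm across with a brown ring, the sound hole, is centred at x = +60 mm (near edge x = +35). A dark strip 10 mm wide, the cleat, stands 5 mm proud across the other end, inner edge x = -93. Middle of the bridge goes at x = -30, y = 0, its length along y.
- neck: Neck blank, fixed: reddish brown wood, 200 mm long (its x), 20 mm thick, flat on the bench. Origin: centre of its length, on the bench; z up. From x = -100 to +10 mm it is a shaft 42 mm wide; from x = +10 to +100 mm it is the head, 70 mm wide (its y). Middle of the head: x = +55 mm, y = 0, top 20 mm above the bench.
- bridge_mid (a point): Middle of the loose bridge (half-way up its 12 mm height): very dark wood bar 100 mm long (its x), 36 mm wide (its y), the middle 68 mm 12 mm thick and the two 16 mm end wings 7 mm thick, with a thin white strip (the saddle strip) along the top. 40 g. It lies flat, strip up; z up. Either way round will do.
- caul_mid (a point): Middle of the loose caul (half-way up): pale wooden block with cork glued under it, 80 mm long (its x), 46 mm wide (its y), 24 mm high. 60 g. It lies cork down; z up. Either way round will do.
- headplate_mid (a point): Middle of the loose headplate (half-way up): very dark flat wooden plate, 76 mm long (its x), 54 mm wide (its y), 8 mm thick, four black dots on its top. 30 g. It lies flat; z up. Either way round will do.
- bigweight_mid (a point): Middle of the larger loose iron weight (half-way up): plain dark grey upright cylinder with a darker disc drawn on its top, 48 mm across, 46 mm high, about 0.6 kg.
- smallweight_mid (a point): Middle of the smaller loose iron weight (half-way up): plain dark grey upright cylinder with a darker disc drawn on its top, 34 mm across, 36 mm high, about 0.26 kg.
- tin_mid (a point): Middle of a bystander: round flat aluminium tin, 64 mm across, 24 mm high, loose among the parts. Leave it.
- glue_mid (a point): Middle of a bystander: loose upright amber glass glue jar with a white lid, 58 mm across, 55 mm high, beyond the parts. Leave it.
- plane_mid (a point): Middle (20 mm above the bench) of a bystander: loose small block plane of dark steel and brass with a wooden knob, 120 mm long (its x), 42 mm wide, 40 mm high, beyond the parts. Leave it.
Not all that is in view belongs to the job. What is shaped like the part that bears bridge_mid but red or yellow is not meant. Of the things shaped like the neck, the brown one is meant.

How it is judged:
At the end, for the whole second after the job is handed in: Bridge, caul, larger weight stacked on the panel; headplate, smaller weight on the head: each fully seated (4 mm), within 12 mm of its middle place lengthways and across (caul and headplate 10 mm across), long parts within 0.2 rad of true, weights upright; all released and at rest (x of bridge_mid in the frame of panel between -0.042 and -0.018 m and y of bridge_mid in the frame of panel between -0.012 and 0.012 m and z of bridge_mid in the frame of panel between 0.014 and 0.022 m and angle between the x axis of bridge_mid and the y axis of panel, either way round below 0.2 rad and x of caul_mid in the frame of bridge_mid between -0.012 and 0.012 m and y of caul_mid in the frame of bridge_mid between -0.01 and 0.01 m and z of caul_mid in the frame of bridge_mid between 0.014 and 0.022 m and angle between the x axis of caul_mid and the x axis of bridge_mid, either way round below 0.2 rad and x of bigweight_mid in the frame of caul_mid between -0.012 and 0.012 m and y of bigweight_mid in the frame of caul_mid between -0.012 and 0.012 m and z of bigweight_mid in the frame of caul_mid between 0.031 and 0.039 m and angle between each of bigweight_mid, smallweight_mid's own z axis and vertical below 0.1 rad and x of headplate_mid in the frame of neck between 0.043 and 0.067 m and y of headplate_mid in the frame of neck between -0.01 and 0.01 m and z of headplate_mid in the frame of neck between 0.02 and 0.028 m and angle between the x axis of headplate_mid and the x axis of neck, either way round below 0.2 rad and x of smallweight_mid in the frame of headplate_mid between -0.012 and 0.012 m and y of smallweight_mid in the frame of headplate_mid between -0.012 and 0.012 m and z of smallweight_mid in the frame of headplate_mid between 0.018 and 0.026 m and linear speed of each of bridge, caul, bigweight, headplate, smallweight below 0.01 m/s); the robot touches nothing.
It fails at once if the glue jar is pushed more than 25 mm from where it stood, or tipped over (distance of glue_mid from where it was at the start of the episode above 0.025 m or angle between glue_mid's own z axis and vertical above 0.35 rad).
It fails at once if the block plane is pushed more than 25 mm from where it stood, or tipped over (distance of plane_mid from where it was at the start of the episode above 0.025 m or angle between plane_mid's own z axis and vertical above 0.35 rad).
It fails at once if the round tin is pushed more than 25 mm from where it stood, or tipped over (distance of tin_mid from where it was at the start of the episode above 0.025 m or angle between tin_mid's own z axis and vertical above 0.35 rad).
It also fails if it takes over 144 s, if anything falls off the work surface, if the arm or the gripper's body presses on something with over 40 N, if the wrist force passes 120 N, or if a joint passes its speed limit or range.

### The arm

A 7-joint arm with a two-finger parallel gripper is mounted at the origin on the work surface. World frame = base frame: x ahead of the robot, y to its left, z up, the work surface at z = 0. Lengths are in m, angles in rad, forces in N, time in s.
With the tool pointing down it reaches from about 0.4 to 0.85 m from the base axis. Payload 4.5 kg.
Tool frame: the origin (TCP) lies on the centre line of the jaws, within the pads' length; the fingertips stand ahead of it and the grasp point (between the pads) lies 6 mm ahead of it (r.tcp_to_tips is the x of the fingertips in the tool frame, in m); x points along the fingers, y is the direction in which the jaws open and shut, and the axes are right-handed (so a half turn about x gives the same grasp; the last joint's range is limited). The gripper opens to 88 mm and grips with 3 to 60 N. Pads are 18 mm wide; open, the fingers measure 123 mm over their backs; the gripper's body (75 mm by 187 mm) begins 45 mm behind the grasp point.
Start: joints at [-1.279, 0.689, -0.195, 1.565, 0.157, 0.902, -0.215], TCP at [0.159, 0.604, 0.264] pointing down, gripper open.
Joint ranges: [-3.01, 3.01], [-0.46, 2.08], [-1.47, 1.51], [0.13, 2.56], [-1, 4.14], [0.04, 2.09], [-2.66, 2.66]. Speed limits (rad/s): [2.57, 2.57, 3.14, 3.14, 3.14, 3.14, 3.14].

### API

Orientations are given as a unit quaternion [x, y, z, w].
In Python, from plant import r gives the robot as it stands.
- The arm moves only by the tool play_rows, never from a script. Its argument "targets" is a list of rows, each a list of 3 entries, a list of its own where there are three numbers: the turn, a rotation vector about the world's x, y, z in rad, then the shift along the world's x, y, z in units of 40 mm (1.0 is 40 mm), then the closure in counts, from 0 (fully open) to 255 (shut). A call has 1 to 5 rows; each row shifts and turns the commanded pose from where the row before left it; what a row does not reach is not made up. A row lasts 1/10 s, in which the tool goes at most 50 mm and 8.59 degrees, less where a joint would pass 70% of its speed; a pose out of reach is approached as far as the arm can. A call is refused whole if a number of a shift passes 1 or a number of a turn 0.15, either way. A call with a gripper value outside its range is refused whole. The fingers move at their own pace and stop on an object; "newtons" is the grip in N (left out, the last holds). Time passes only in rows, so rows that do not move let the fingers close. It gives the time, the measured TCP pose, the force and the opening at its end, in the units of the state.
- r.get_state(): the state, without advancing time (a new reading comes with each control period).
- r.snapshot(name): name is "scene" or "side" or "wrist"; returns a dict with "color" (480x640x3 uint8, red, green, blue), "fx", "fy", "cx", "cy" (pixels), "cam_to_world" (4x4, takes a point from camera to world coordinates). Camera axes: x right, y up, looking along -z (the intrinsics and any distortion apply to the point x, -y, -z); pixel columns grow to the right and rows downward; lengths in m; the calibration is good to about 2 mm. A picture is of the moment at which its call begins. There is no depth.
- r.finish_job(): hands the job in, once; it reports no verdict.
The state is a dict: "clock": time; "q": joint angles; "qd": joint speeds; "joint_torque": joint torques, N m; "tool_pos": TCP position; "eef_rot": TCP orientation; "contact_force": force on the tool from outside, world axes, zero at the start; "moment": the same for the moment, N m; "opening": opening from 0.0 (shut) to 1.0 (fully open).
Only numpy, scipy, OpenCV 4.12 (cv2) and the standard library are available. Lean on these libraries where they do the work, as an engineer would, in place of code of your own. Each camera call takes 0.05 s, during which the arm holds its last target.

## Working session

There is one attempt and no reset: what is moved stays moved. The work goes in short steps, Python scripts to look and compute and a tool call to move; the robot and the scene stay as the last step left them, time stands still between calls to the robot, and variables do not carry over. Pictures are saved under pics/ and viewed, and the job is handed in when it is done.

Besides the shell and the picture viewer there is one more tool, called after "Call:" as name(argument=value, ...) on one line, values as JSON. play_rows: Moves the arm, as the interface text tells. Its arguments: {"type":"object","properties":{"targets":{"type":"array","items":{"type":"array"}},"newtons":{"type":"number"}},"required":["targets"]}

```bash
ls; mkdir -p pics; python3 - <<'E'
from plant import r
import cv2,json
print(r.get_state()); print(r.tcp_to_tips)
import pickle
for n in ["scene","side","wrist"]:
    s=r.snapshot(n); cv2.imwrite(f"pics/{n}0.png",s["color"][:,:,::-1]); pickle.dump(s,open(f"{n}0.pkl","wb"))
    print(n,[k for k in s],s["fx"],s["fy"],s["cx"],s["cy"],s["cam_to_world"])
E
```

```text
pics
{'clock': 0.0, 'q': array([-1.27920059,  0.6899667 , -0.19450166,  1.56636617,  0.15733294,
        0.90250582, -0.21510717]), 'qd': array([-0.00010986, -0.00034661,  0.00159821, -0.00063304, -0.00098622,
       -0.00169229, -0.00059132]), 'joint_torque': array([-1.44885376e-03, -5.27556145e+01, -1.26755700e+00, -1.53431082e+01,
       -5.27177425e-02,  6.81307109e-03,  1.80449906e-04]), 'tool_pos': array([0.15925082, 0.60375149, 0.26291458]), 'eef_rot': array([ 0.09020624,  0.70126816, -0.09151471,  0.70122098]), 'contact_force': array([ 0.01512637, -1.06898648,  0.01564185]), 'moment': array([-0.01505563, -0.03097853,  0.02725365]), 'opening': 1.0009713771887603}
0.025
scene ['color', 'fx', 'fy', 'cx', 'cy', 'cam_to_world'] 609.1518270375033 609.1518270375033 328.6469229195755 226.66464223581738 [[ 0.87894072 -0.36700842  0.30457846  0.92237606]
 [ 0.47691333  0.67083467 -0.56792122 -0.69022838]
 [ 0.00411008  0.64442662  0.76465511  0.99763162]
 [ 0.          0.          0.          1.        ]]
side ['color', 'fx', 'fy', 'cx', 'cy', 'cam_to_world'] 483.1616399338817 483.1616399338817 317.48706403944243 227.74741471131043 [[ 0.9000866   0.2840687  -0.3303772   0.25525051]
 [-0.43555204  0.56612836 -0.69985219 -0.65244364]
 [-0.0117702   0.77382404  0.63329125  0.63840095]
 [ 0.          0.          0.          1.        ]]
wrist ['color', 'fx', 'fy', 'cx', 'cy', 'cam_to_world'] 407.5112637195624 407.5112637195624 321.1256403735595 234.06369126103303 [[ 0.25441264 -0.91775774 -0.30495072  0.07989492]
 [ 0.9670916   0.24050704  0.08300728  0.624402  ]
 [-0.00283778 -0.31603338  0.94874383  0.38504125]
 [ 0.          0.          0.          1.        ]]
```

View pics/scene0.png

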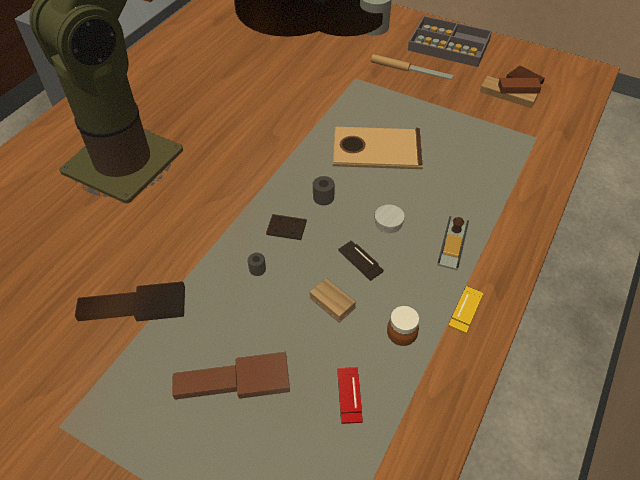

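View pics/side0.png

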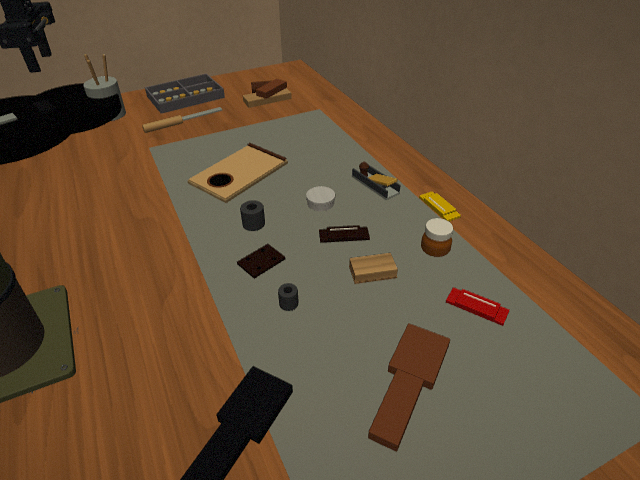

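View pics/wrist0.png

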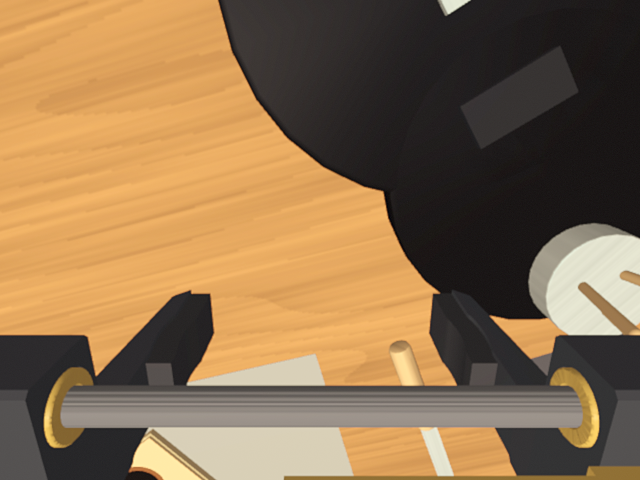

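```bash
cat > h.py <<'E'
import pickle,cv2,numpy as np
def load(n): return pickle.load(open(n+".pkl","rb"))
def ray(s,u,v):
    d=np.array([(u-s["cx"])/s["fx"],-(v-s["cy"])/s["fy"],-1.0]); T=np.array(s["cam_to_world"])
    d=T[:3,:3]@d; return T[:3,3],d/np.linalg.norm(d)
def onz(s,u,v,z):
    o,d=ray(s,u,v); return o+d*(z-o[2])/d[2]
def tri(*obs):
    A=np.zeros((3,3));b=np.zeros(3);R=[]
    for s,u,v in obs:
        o,d=ray(s,u,v);P=np.eye(3)-np.outer(d,d);A+=P;b+=P@o;R.append((o,P))
    x=np.linalg.solve(A,b); return x,[np.linalg.norm(P@(x-o))*1000 for o,P in R]
def proj(s,p):
    T=np.array(s["cam_to_world"]);c=T[:3,:3].T@(np.asarray(p)-T[:3,3])
    return s["cx"]+s["fx"]*c[0]/-c[2], s["cy"]-s["fy"]*c[1]/-c[2]
def crop(s,name,x0,y0,w,h,k):
    im=s["color"][y0:y0+h,x0:x0+w,::-1]; im=cv2.resize(im,None,fx=k,fy=k,interpolation=cv2.INTER_CUBIC)
    im=np.ascontiguousarray(cv2.convertScaleAbs(im,alpha=1.6,beta=15))
    for x in range((x0//10+1)*10,x0+w,10):
        L=10 if x%50 else 18
        cv2.line(im,((x-x0)*k,0),((x-x0)*k,L),(0,255,255),1)
        if x%50==0: cv2.putText(im,str(x),((x-x0)*k+2,28),0,.45,(0,255,255),1)
    for y in range((y0//10+1)*10,y0+h,10):
        L=10 if y%50 else 18
        cv2.line(im,(0,(y-y0)*k),(L,(y-y0)*k),(0,255,255),1)
        if y%50==0: cv2.putText(im,str(y),(20,(y-y0)*k+4),0,.45,(0,255,255),1)
    cv2.imwrite("pics/"+name,im)
E
python3 - <<'E'
from h import *
s=load("scene0");d=load("side0")
crop(s,"s_a.png",240,165,180,160,4) if 0 else crop(s,"s_a.png",235,165,190,150,4)
crop(s,"s_b.png",300,110,150,120,5)
crop(s,"s_c.png",160,330,150,80,5)
crop(d,"d_a.png",230,180,190,150,4)
crop(d,"d_b.png",180,130,120,90,6)
crop(d,"d_c.png",350,310,120,145,4)
E
```

```text
(no output)
```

View pics/s_a.png

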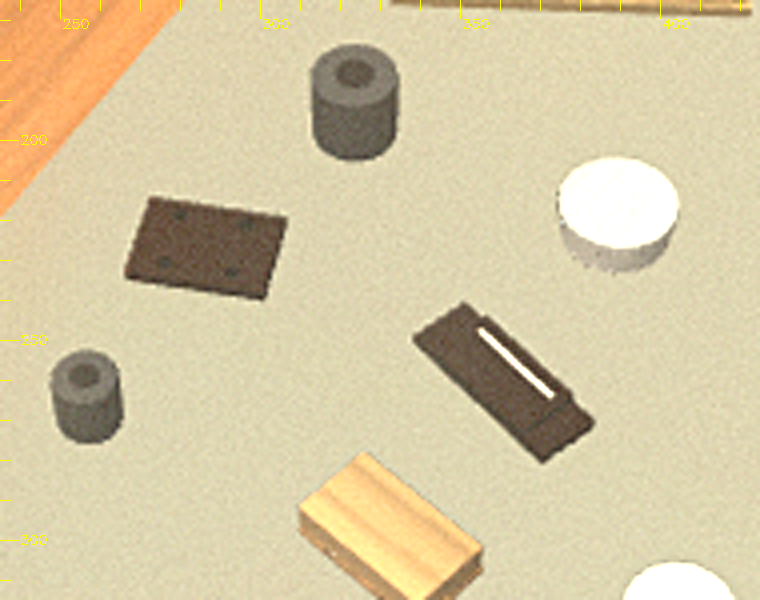

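View pics/d_a.png

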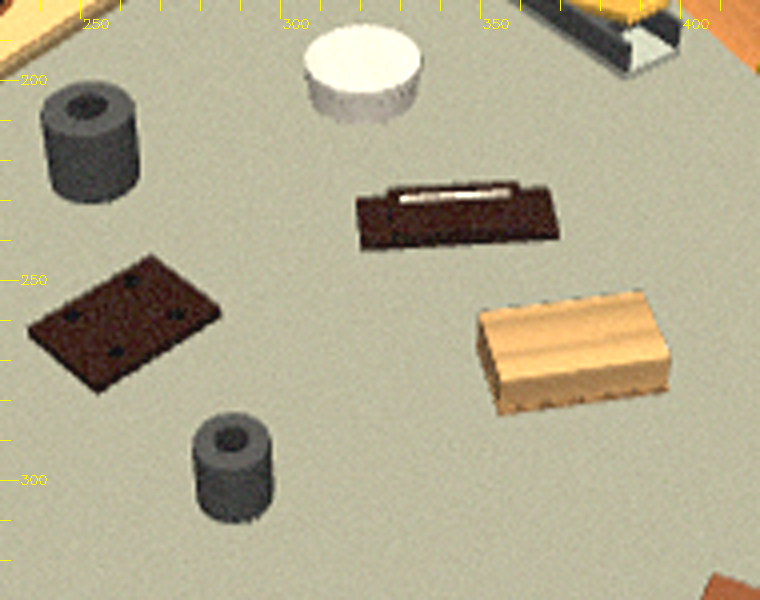

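View pics/s_b.png

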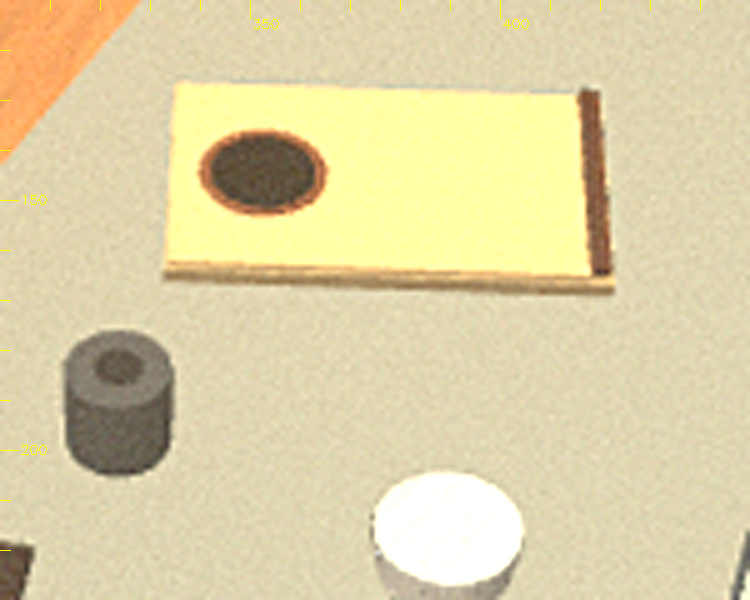

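View pics/d_b.png

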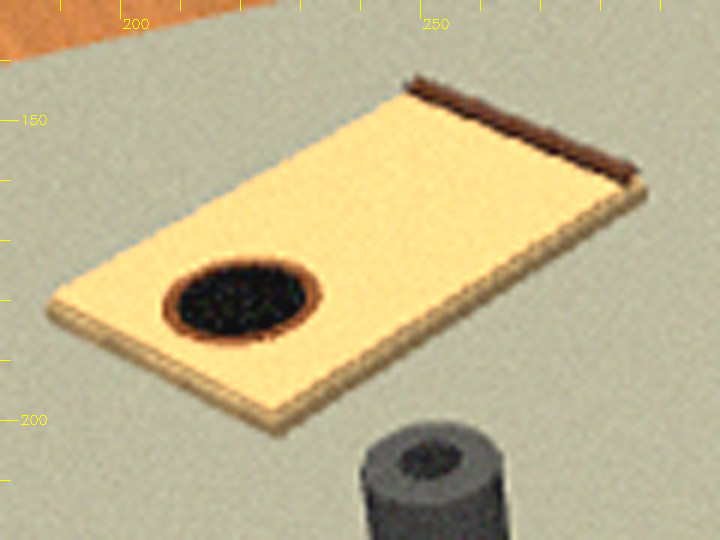

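View pics/s_c.png

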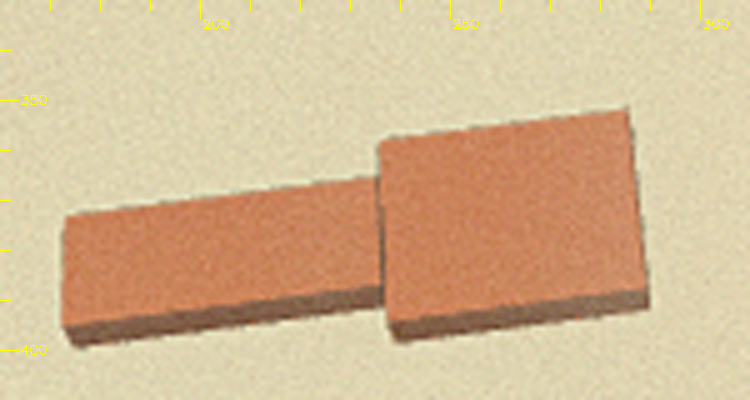

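View pics/d_c.png

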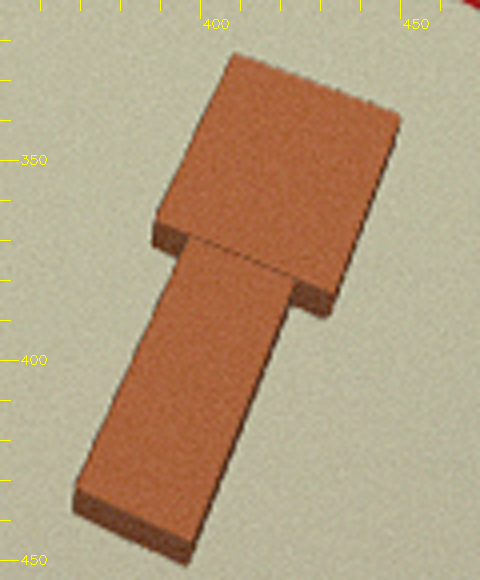

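```bash
cat > m.py <<'E'
from h import *
s=load("scene0");d=load("side0")
A=lambda p:(s,235+p[0]/4,165+p[1]/4)
DA=lambda p:(d,230+p[0]/4,180+p[1]/4)
B=lambda p:(s,300+p[0]/5,110+p[1]/5)
DB=lambda p:(d,180+p[0]/6,130+p[1]/6)
C=lambda p:(s,160+p[0]/5,330+p[1]/5)
DC=lambda p:(d,350+p[0]/4,310+p[1]/4)
np.set_printoptions(precision=4,suppress=True)
def T(n,a,b):
    x,e=tri(a,b); print(n,x,np.round(e,1)); return x
T("hp",A((206,242.5)),DA((124.25,315.25)))
for a in [(180,214),(247,223),(165,262),(232,271)]: print(" hpdot s",onz(*A(a),.008))
for a in [(131,281),(72,315),(178,314),(116,351)]: print(" hpdot d",onz(*DA(a),.008))
print("strip s",onz(*A((480,330)),.013),onz(*A((551,397)),.013)); print("strip d",onz(*DA((400,199)),.013),onz(*DA((511,192)),.013))
print("stripmid");T("strip",A((515.5,363.5)),DA((455.5,195.5)))
for a in [(413,338),(463,303),(594,422)]: print(" wing s",onz(*A(a),.007))
for a in [(357,200),(548,188)]: print(" wing d",onz(*DA(a),.007))
print(" wing d bot",onz(*DA((559,238)),0.003),onz(*DA((361,249)),0.003))
T("big",A((355,74)),DA((87,107)));T("small",A((85,376)),DA((232,440)));T("tin",A((619,201)),DA((362,58)))
for a in [(300,507),(363,453),(482,547)]: print(" caul s",onz(*A(a),.024))
for a in [(479,314),(643,292),(670,355),(497,381)]: print(" caul d",onz(*DA(a),.024))
T("hole",B((263,172)),DB((242,299)))
for a in [(174,83),(166,264),(592,272),(580,93)]: print(" panel s",onz(*B(a),.012))
for a in [(50,300),(277,412),(640,188),(410,90)]: print(" panel d",onz(*DB(a),.012))
print("neck")
for a,b in zip([(380,140),(628,110),(648,288),(393,322),(64,215),(66,325)],[(158,220),(235,55),(400,118),(333,296),(78,487),(191,542)]): T(" nk",C(a),DC(b))
E
python3 m.py
```

```text
hp [0.447  0.0064 0.0076] [1.6 1.6]
 hpdot s [0.4256 0.0148 0.008 ]
 hpdot s [0.4604 0.0266 0.008 ]
 hpdot s [ 0.4361 -0.0177  0.008 ]
 hpdot s [ 0.4703 -0.006   0.008 ]
 hpdot d [0.4583 0.0297 0.008 ]
 hpdot d [0.4243 0.0195 0.008 ]
 hpdot d [ 0.4701 -0.0025  0.008 ]
 hpdot d [ 0.4345 -0.0132  0.008 ]
strip s [0.6044 0.0178 0.013 ] [ 0.6551 -0.0032  0.013 ]
strip d [0.6014 0.0215 0.013 ] [0.6546 0.0011 0.013 ]
stripmid
strip [0.6287 0.0104 0.0115] [1.8 1.8]
 wing s [0.5745 0.0009 0.007 ]
 wing s [0.5866 0.0339 0.007 ]
 wing s [ 0.6792 -0.0027  0.007 ]
 wing d [0.5847 0.0371 0.007 ]
 wing d [0.677  0.0017 0.007 ]
 wing d bot [ 0.6645 -0.0311  0.003 ] [0.5717 0.006  0.003 ]
big [0.4739 0.1222 0.0452] [1.8 1.8]
small [ 0.4523 -0.1156  0.0347] [1.5 1.5]
tin [0.6322 0.1259 0.0231] [1.6 1.6]
 caul s [ 0.581  -0.1277  0.024 ]
 caul s [ 0.5924 -0.0855  0.024 ]
 caul s [ 0.6679 -0.1062  0.024 ]
 caul d [ 0.5901 -0.0817  0.024 ]
 caul d [ 0.6664 -0.1029  0.024 ]
 caul d [ 0.6544 -0.1443  0.024 ]
 caul d [ 0.5761 -0.1239  0.024 ]
hole [0.4561 0.2974 0.0122] [1.9 1.9]
 panel s [0.3897 0.3316 0.012 ]
 panel s [0.4466 0.2173 0.012 ]
 panel s [0.6223 0.3075 0.012 ]
 panel s [0.5677 0.4208 0.012 ]
 panel d [0.3886 0.3344 0.012 ]
 panel d [0.4453 0.2223 0.012 ]
 panel d [0.6267 0.3064 0.012 ]
 panel d [0.5693 0.4259 0.012 ]
neck
 nk [ 0.5334 -0.3098  0.0189] [0.8 0.8]
 nk [ 0.6042 -0.2566  0.0179] [1.1 1.1]
 nk [ 0.6451 -0.3112  0.0167] [1.2 1.2]
 nk [ 0.5746 -0.3634  0.0151] [0.9 0.9]
 nk [ 0.4532 -0.3868  0.0194] [0.8 0.8]
 nk [ 0.4777 -0.4181  0.0164] [0.9 0.9]
```

```bash
cat > plan.py <<'E'
import sys,numpy as np
from plant import r
from scipy.spatial.transform import Rotation as R
st=r.get_state(); p=st["tool_pos"]; M=R.from_quat(st["eef_rot"]).as_matrix()
np.set_printoptions(precision=4,suppress=True)
print("t",round(st["clock"],2),"p",p,"q",st["q"],"f",st["contact_force"],"open",round(st["opening"],3))
yaw=np.arctan2(M[1,1],M[0,1]); print("jaw yaw deg",np.degrees(yaw),"tool x",M[:,0])
if len(sys.argv)>4:
    t=np.array(list(map(float,sys.argv[1:4]))); ty=float(sys.argv[4])
    dy=(ty-np.degrees(yaw)+90)%180-90
    if len(sys.argv)>5: dy+=float(sys.argv[5])
    a=np.radians(ty if abs(((np.degrees(yaw)+dy-ty)+180)%360-180)<1 else ty+180)
    Rt=np.array([[0,np.cos(a),0],[0,np.sin(a),0],[-1,0,0]],float); Rt[:,2]=np.cross(Rt[:,0],Rt[:,1])
    rv=(R.from_matrix(Rt)*R.from_matrix(M).inv()).as_rotvec()
    print("shift units",(t-p)/.04,"turn rv",rv,"yaw change",np.radians(dy))
E
python3 plan.py 0.6253 0.002 0.15 68.3
```

```text
t 0.15 p [0.1592 0.6039 0.2631] q [-1.2792  0.6898 -0.1945  1.5661  0.1573  0.9025 -0.2151] f [-0.2496 -0.0285 -0.0333] open 0.998
jaw yaw deg 75.23486192733029 tool x [-0.0002 -0.0014 -1.    ]
shift units [ 11.6513 -15.048   -2.8279] turn rv [ 0.0013 -0.0003 -0.121 ] yaw change -0.12103617380311327
```

Call:
play_rows(targets=[[[0,0,-0.03],[0.6,-0.9,0],0],[[0,0,-0.03],[0.6,-0.9,0],0],[[0,0,-0.03],[0.7,-0.9,0],0],[[0,0,-0.03],[0.7,-0.9,0],0],[[0,0,0],[0.7,-0.9,0],0]], newtons=20)

```text
clock: 0.65
tool_pos: [0.2921, 0.4227, 0.2636]
eef_rot: [0.133, 0.694, -0.133, 0.695]
contact_force: [0.9, 0.5, -0.4]
opening: 0.997
```

```bash
python3 plan.py 0.6253 0.002 0.2 68.3
```

```text
t 0.65 p [0.2921 0.4227 0.2636] q [-0.9354  0.546  -0.1892  1.8974  0.1503  0.7121 -0.019 ] f [ 0.9082  0.5401 -0.4238] open 0.997
jaw yaw deg 68.34122629090362 tool x [ 0.0001 -0.0003 -1.    ]
shift units [  8.3297 -10.5183  -1.5908] turn rv [ 0.0003  0.0001 -0.0007] yaw change -0.0007195345146532088
```

Call:
play_rows(targets=[[[0,0,0],[0.75,-0.95,-0.1],0],[[0,0,0],[0.75,-0.95,-0.1],0],[[0,0,0],[0.75,-0.95,-0.1],0],[[0,0,0],[0.75,-0.95,-0.1],0],[[0,0,0],[0.75,-0.95,-0.1],0]])

```text
clock: 1.15
tool_pos: [0.4422, 0.2327, 0.2435]
eef_rot: [0.133, 0.695, -0.133, 0.695]
contact_force: [1.5, 0.3, -0.8]
opening: 0.999
```

Call:
play_rows(targets=[[[0,0,0],[0.75,-0.95,-0.1],0],[[0,0,0],[0.75,-0.95,-0.1],0],[[0,0,0],[0.75,-0.95,-0.1],0],[[0,0,0],[0.75,-0.95,-0.1],0],[[0,0,0],[0.75,-0.95,-0.1],0]])

```text
clock: 1.65
tool_pos: [0.5922, 0.0425, 0.2234]
eef_rot: [0.133, 0.695, -0.133, 0.694]
contact_force: [0.5, 0.4, -0.2]
opening: 0.996
```

```bash
cat > snap.py <<'E'
import sys,pickle,cv2,numpy as np
from plant import r
n,o=sys.argv[1:3]
s=r.snapshot(n); s["st"]=r.get_state(); pickle.dump(s,open(o+".pkl","wb")); 
im=cv2.convertScaleAbs(s["color"][:,:,::-1],alpha=1.3 if len(sys.argv)<4 else float(sys.argv[3]),beta=10); cv2.imwrite(f"pics/{o}.png",im)
E
python3 plan.py 0.6253 0.002 0.03 68.3; python3 snap.py wrist w1
```

```text
t 1.65 p [0.5922 0.0425 0.2234] q [-0.0073  0.7014 -0.2463  1.703   0.2286  0.7658  0.8295] f [ 0.4813  0.45   -0.2268] open 0.996
jaw yaw deg 68.34565712275321 tool x [-0.0003  0.0002 -1.    ]
shift units [ 0.8277 -1.0134 -4.8354] turn rv [-0.0002 -0.0003 -0.0008] yaw change -0.0007968671190307735
```

View pics/w1.png

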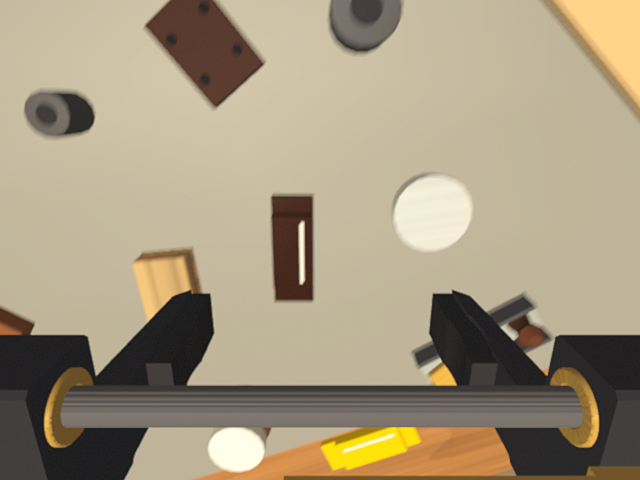

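The wrist view shows the dark bridge at about (293,248), white strip to its right, nothing between the jaws and it. The red/yellow look-alikes are elsewhere, with yellow at (370,447).

```bash
python3 - <<'E'
from h import *
np.set_printoptions(precision=4,suppress=True)
w=load("w1"); crop(w,"w1c.png",120,0,200,150,4); crop(w,"w1b.png",250,175,100,140,4)
s=load("scene0");d=load("side0")
for n,z,px in [("hpdots",.008,[(171,40),(204,8),(237,49),(205,79)]),("hpcorn",.008,[(146,26),(264,63),(216,107)]),("strip",.0125,[(301,222),(302,283)]),("tin",.024,[(433,212)])]:
    print(n,[onz(w,*p,z)[:2] for p in px])
print("strip tri",tri((w,301.5,252.5),(s,235+515.5/4,165+363.5/4),(d,230+455.5/4,180+195.5/4)))
E
```

```text
hpdots [array([ 0.4352, -0.0179]), array([0.4251, 0.015 ]), array([0.4592, 0.0257]), array([ 0.4693, -0.0065])]
hpcorn [array([ 0.4199, -0.0307]), array([0.4757, 0.0407]), array([ 0.4911, -0.0077])]
strip [array([0.6024, 0.0191]), array([ 0.6555, -0.0019])]
tin [array([0.6312, 0.1244])]
strip tri (array([0.6285, 0.0093, 0.0125]), [np.float64(0.4962661773462231), np.float64(1.8111049770402512), np.float64(1.9713127063001445)])
```

View pics/w1b.png

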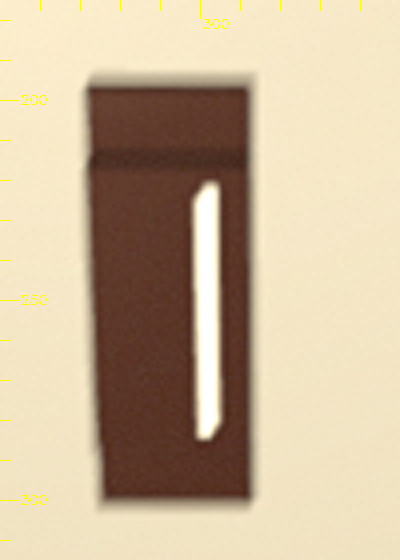

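View pics/w1c.png

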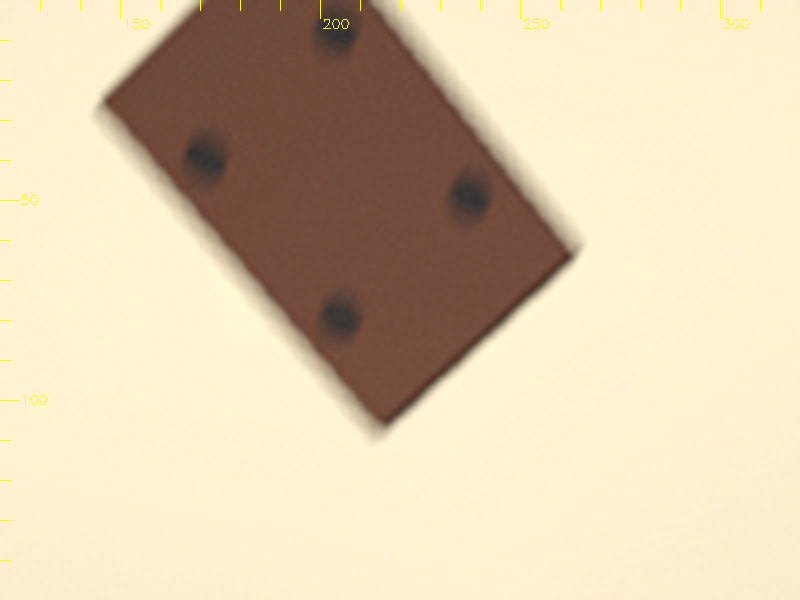

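```bash
python3 - <<'E'
from h import *
np.set_printoptions(precision=4,suppress=True)
w=load("w1")
P=np.array([onz(w,*p,.007)[:2] for p in [(272,197),(312,197),(312.5,299.5),(275,299.5)]]);print(P,P.mean(0),np.linalg.norm(P-np.roll(P,1,0),axis=1))
v=P[3]+P[2]-P[0]-P[1];print(np.degrees(np.arctan2(v[1],v[0])))
v=P[1]-P[0];print(np.degrees(np.arctan2(v[1],v[0])))
E
```

```text
[[ 0.5742  0.0038]
 [ 0.5868  0.0354]
 [ 0.6768 -0.0005]
 [ 0.664  -0.0328]] [0.6255 0.0015] [0.097  0.034  0.097  0.0347]
-21.963334930113287
68.38863069087029
```

Call:
play_rows(targets=[[[0,0,0],[0.4,-0.5,-0.9],60],[[0,0,0],[0.43,-0.52,-0.9],60],[[0,0,0],[0,0,-1],60],[[0,0,0],[0,0,-1],60],[[0,0,0],[0,0,-0.6],60]])

```text
clock: 2.2
tool_pos: [0.6226, 0.0034, 0.0444]
eef_rot: [0.133, 0.696, -0.133, 0.693]
contact_force: [-0.6, 0.1, -0.4]
opening: 0.766
```

Call:
play_rows(targets=[[[0,0,0],[0,0,-0.28],60],[[0,0,0],[0,0,-0.2],60],[[0,0,0],[0,0,0],60]])

```text
clock: 2.5
tool_pos: [0.6245, 0.0038, 0.0284]
eef_rot: [0.133, 0.695, -0.133, 0.694]
contact_force: [0.2, 0.1, 0.6]
opening: 0.766
```

```bash
python3 plan.py 0.6255 0.0015 0.028 68.3; python3 snap.py wrist w2
```

```text
t 2.5 p [0.6245 0.0038 0.0284] q [ 0.0107  1.0189 -0.1645  1.6895  0.3195  0.4597  0.8287] f [0.1897 0.0689 0.6004] open 0.766
jaw yaw deg 68.36169657619843 tool x [-0.0002  0.0001 -1.    ]
shift units [ 0.0243 -0.0565 -0.0109] turn rv [-0.0001 -0.0002 -0.0011] yaw change -0.0010768083918701514
```

View pics/w2.png

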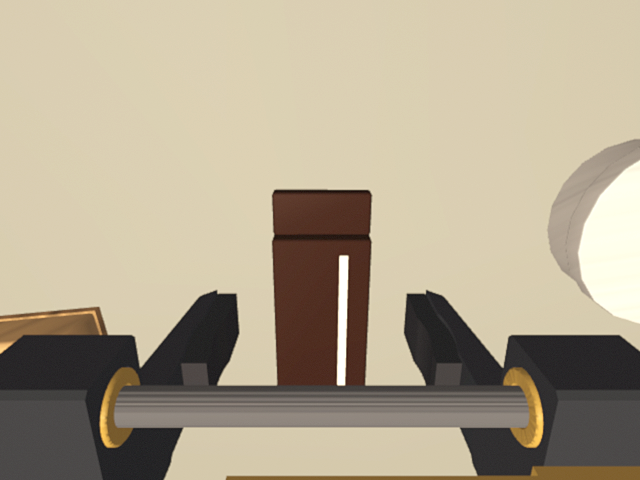

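Bridge sits centred between the fingers (edges at cols 273–371, fingers 238–405). Closing.

Call:
play_rows(targets=[[[0,0,0],[0.02,-0.05,0],200],[[0,0,0],[0,0,0],200],[[0,0,0],[0,0,0],200],[[0,0,0],[0,0,0],200],[[0,0,0],[0,0,0],200]], newtons=20)

```text
clock: 3.05
tool_pos: [0.6256, 0.0017, 0.029]
eef_rot: [0.133, 0.694, -0.133, 0.695]
contact_force: [-0.0, 1.2, 2.8]
opening: 0.405
```

Call:
play_rows(targets=[[[0,0,0],[0,0,0.5],200],[[0,0,0],[0,0,0.8],200],[[0,0,0],[0,0,1],200],[[0,0,0],[0,0,1],200],[[0,0,0],[0,0,0],200]])

```text
clock: 3.55
tool_pos: [0.6288, 0.0019, 0.166]
eef_rot: [0.134, 0.691, -0.132, 0.698]
contact_force: [0.0, 1.0, -0.4]
opening: 0.407
```

```bash
python3 plan.py 0.5378 0.337 0.12 26.4 ; python3 snap.py wrist w3
```

```text
t 3.55 p [0.6288 0.0019 0.166 ] q [ 0.0527  0.8156 -0.2344  1.6471  0.2658  0.6998  0.8794] f [ 0.037   0.9576 -0.4055] open 0.407
jaw yaw deg 68.32978987367709 tool x [ 0.0103  0.001  -0.9999]
shift units [-2.2739  8.3764 -1.1498] turn rv [ 0.0028  0.0102 -0.7318] yaw change -0.7318128879650424
```

View pics/w3.png

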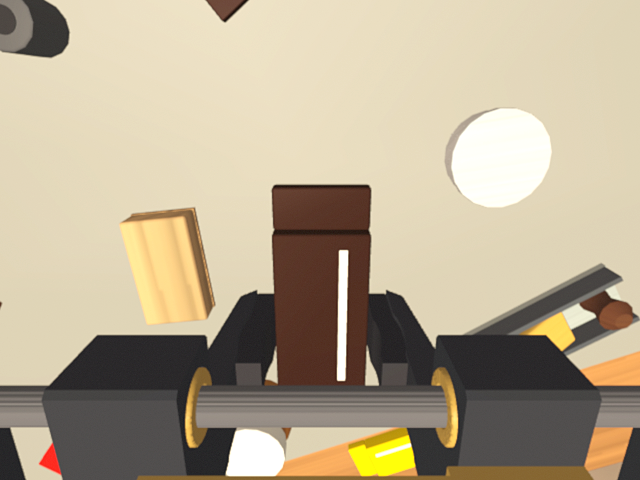

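Call:
play_rows(targets=[[[0,0,-0.08],[-0.2,0.7,0],200],[[0,0,-0.08],[-0.25,0.9,0],200],[[0,0,-0.08],[-0.25,0.9,0],200],[[0,0,-0.08],[-0.25,0.9,0],200],[[0,0,-0.08],[-0.25,0.9,0],200]])

```text
clock: 4.1
tool_pos: [0.5758, 0.1745, 0.1589]
eef_rot: [0.268, 0.655, -0.27, 0.653]
contact_force: [0.2, -0.4, -0.1]
opening: 0.406
```

Call:
play_rows(targets=[[[0,0,-0.08],[-0.25,0.9,0],200],[[0,0,-0.08],[-0.25,0.9,0],200],[[0,0,-0.08],[-0.25,0.9,0],200],[[0,0,-0.08],[-0.2,0.7,0],200],[[0,0,0],[0,0,0],200]])

```text
clock: 4.6
tool_pos: [0.5356, 0.3158, 0.1588]
eef_rot: [0.367, 0.606, -0.366, 0.603]
contact_force: [-0.6, 0.8, -0.5]
opening: 0.406
```

```bash
python3 plan.py 0.5378 0.337 0.12 26.4 ; python3 snap.py wrist w4
```

```text
t 4.6 p [0.5356 0.3158 0.1588] q [-0.6228  0.8166  0.0325  1.6709 -0.0457  0.6564 -0.0838] f [-0.6103  0.8024 -0.5291] open 0.406
jaw yaw deg 27.535735706789954 tool x [-0.0035  0.0026 -1.    ]
shift units [ 0.0546  0.5294 -0.9694] turn rv [-0.0027 -0.0035 -0.0198] yaw change -0.019822327515949693
```

View pics/w4.png

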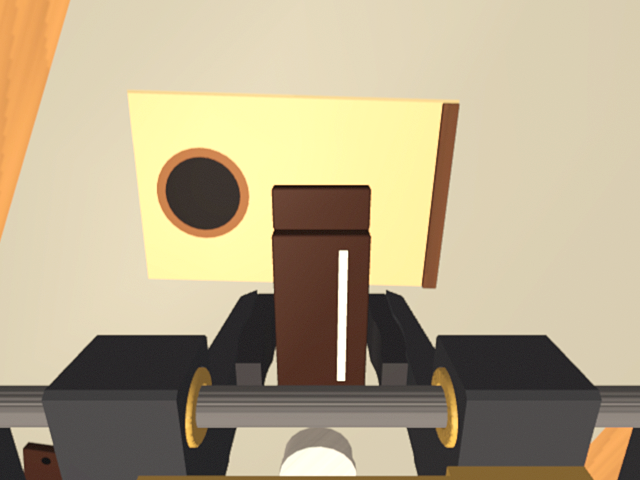

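```bash
python3 - <<'E'
from h import *
np.set_printoptions(precision=4,suppress=True)
w=load("w4"); s=load("scene0");d=load("side0")
crop(w,"w4a.png",110,80,180,150,4);crop(w,"w4b.png",380,90,100,140,4)
P={k:onz(w,*p,.012)[:2] for k,p in dict(tl=(129,93),tr=(457,104),bl=(149,279),br=(436,288),hole=(203,192.3)).items()};print(P)
f=lambda a,b:np.degrees(np.arctan2(*(P[b]-P[a])[::-1]))
print(f("tl","tr"),f("bl","br"),f("bl","tl")-90,sum(P[k] for k in["tl","tr","bl","br"])/4)
for a,b in [("tl","tr"),("bl","br"),("bl","tl"),("br","tr")]:print(np.linalg.norm(P[a]-P[b]))
print(tri((w,203,192.3),(s,300+263/5,110+172/5),(d,180+242/6,130+299/6)))
E
```

```text
{'tl': array([0.3893, 0.3356]), 'tr': array([0.5745, 0.4248]), 'bl': array([0.4442, 0.221 ]), 'br': array([0.6316, 0.311 ]), 'hole': array([0.4544, 0.2983])}
25.739024956022273 25.66789619834132 25.62410930298057 [0.5099 0.3231]
0.20560218021270132
0.20794952499647312
0.12709514081703543
0.1273702258858371
(array([0.4555, 0.2981, 0.0118]), [np.float64(1.0971513355067195), np.float64(2.2494534269891995), np.float64(1.802119022957232)])
```

View pics/w4a.png

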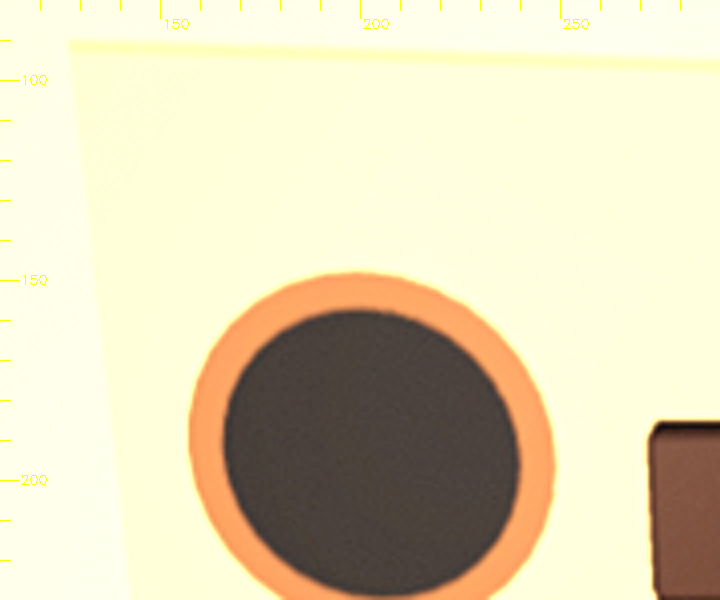

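View pics/w4b.png

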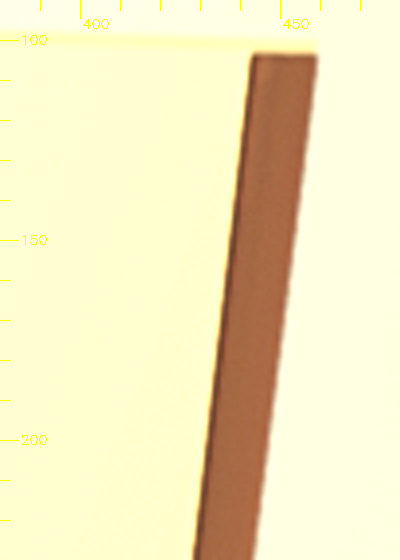

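Call:
play_rows(targets=[[[0,0,-0.03],[0.03,0.5,-0.5],200],[[0,0,0],[0,0.02,-0.8],200],[[0,0,0],[0,0,-0.7],200],[[0,0,0],[0,0,-0.4],200],[[0,0,0],[0,0,0],200]])

```text
clock: 5.15
tool_pos: [0.5394, 0.3276, 0.0618]
eef_rot: [0.376, 0.598, -0.38, 0.597]
contact_force: [0.3, -0.7, -0.4]
opening: 0.408
```

```bash
python3 plan.py 0.5368 0.3368 0.0415 25.8 ; python3 snap.py wrist w5
```

```text
t 5.15 p [0.5394 0.3276 0.0618] q [-0.6395  0.9722  0.0372  1.6691 -0.0616  0.5074 -0.1228] f [ 0.2898 -0.6995 -0.3601] open 0.408
jaw yaw deg 25.310703287025596 tool x [-0.0044 -0.0041 -1.    ]
shift units [-0.0643  0.2293 -0.507 ] turn rv [ 0.0042 -0.0044  0.0085] yaw change 0.008539838660589076
```

View pics/w5.png

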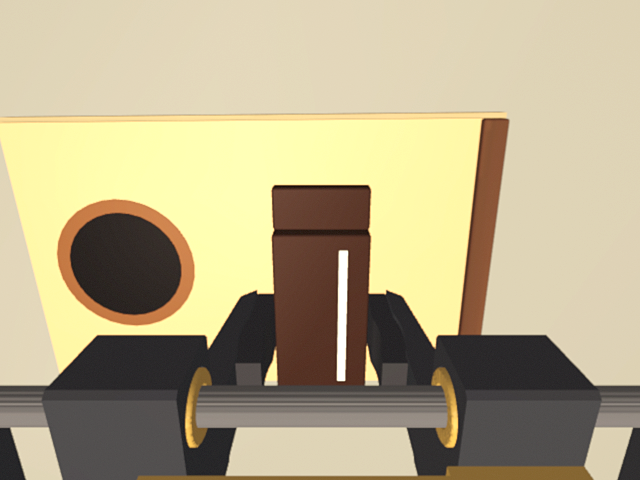

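Call:
play_rows(targets=[[[0,0,0.008],[-0.06,0.2,-0.2],200],[[0,0,0],[0,0.03,-0.2],200],[[0,0,0],[0,0,0],200]])

```text
clock: 5.5
tool_pos: [0.5374, 0.3404, 0.0481]
eef_rot: [0.375, 0.6, -0.375, 0.599]
contact_force: [0.5, -0.2, 0.0]
opening: 0.404
```

```bash
python3 plan.py 0.5368 0.3368 0.0415 25.8
```

```text
t 5.5 p [0.5374 0.3404 0.0481] q [-0.6552  0.9965  0.0342  1.6583 -0.0629  0.4883 -0.1287] f [ 0.5458 -0.2478  0.0092] open 0.404
jaw yaw deg 25.91791630081203 tool x [-0.0008  0.0004 -1.    ]
shift units [-0.0162 -0.0893 -0.1654] turn rv [-0.0004 -0.0008 -0.0021] yaw change -0.002058027690941934
```

Call:
play_rows(targets=[[[0,0,0],[-0.01,-0.06,-0.12],200],[[0,0,0],[0,0,0],200],[[0,0,0],[0,0,0],200]])

```text
clock: 5.8
tool_pos: [0.5379, 0.3368, 0.0439]
eef_rot: [0.376, 0.599, -0.376, 0.599]
contact_force: [0.1, 0.6, 0.4]
opening: 0.405
```

```bash
python3 plan.py 0.5368 0.3368 0.0415 25.8; python3 snap.py wrist w6;python3 snap.py side d6
```

```text
t 5.8 p [0.5379 0.3368 0.0439] q [-0.6507  1.0018  0.0343  1.6639 -0.0621  0.4769 -0.1265] f [0.1331 0.6195 0.4101] open 0.405
jaw yaw deg 25.818199468154614 tool x [ 0.0002 -0.0003 -1.    ]
shift units [-0.0274  0.0009 -0.0588] turn rv [ 0.0003  0.0002 -0.0003] yaw change -0.0003176406414099761
```

View pics/w6.png

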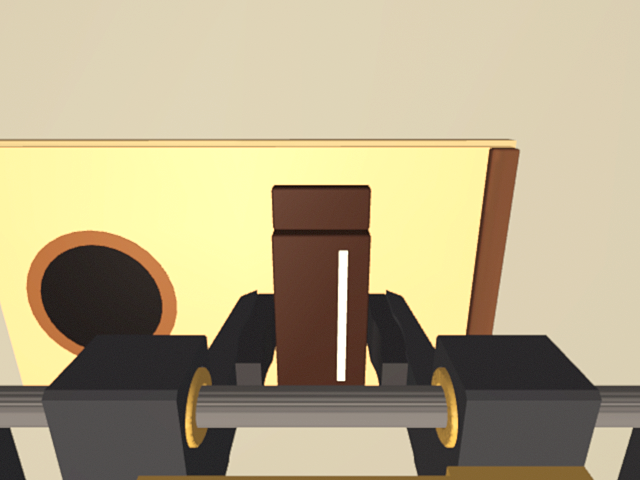

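Call:
play_rows(targets=[[[0,0,0],[-0.02,0,-0.06],200],[[0,0,0],[0,0,0],200],[[0,0,0],[0,0,0],100],[[0,0,0],[0,0,0],100],[[0,0,0],[0,0,0],100]])

```text
clock: 6.4
tool_pos: [0.537, 0.3372, 0.0415]
eef_rot: [0.376, 0.599, -0.375, 0.599]
contact_force: [-0.4, 0.4, 0.3]
opening: 0.608
```

Call:
play_rows(targets=[[[0,0,0],[0,0,0.5],100],[[0,0,0],[0,0,1],60],[[0,0,0],[0,0,1],60],[[0,0,0],[0,0,1],60],[[0,0,0],[0,0,0],60]])

```text
clock: 6.9
tool_pos: [0.5402, 0.339, 0.1872]
eef_rot: [0.379, 0.597, -0.372, 0.601]
contact_force: [-0.0, 1.0, -0.4]
opening: 0.765
```

```bash
python3 plan.py 0.6226 -0.115 0.2 74.7;python3 snap.py wrist w7; python3 snap.py side d7;python3 snap.py scene s7
```

```text
t 6.9 p [0.5402 0.339  0.1872] q [-0.6625  0.7922  0.0544  1.6141 -0.0577  0.7254 -0.131 ] f [-0.022   0.9684 -0.3978] open 0.765
jaw yaw deg 25.813527131488907 tool x [ 0.0095  0.0063 -0.9999]
shift units [  2.0607 -11.3492   0.319 ] turn rv [-0.01    0.0063  0.8532] yaw change 0.8532299112423952
```

View pics/w7.png

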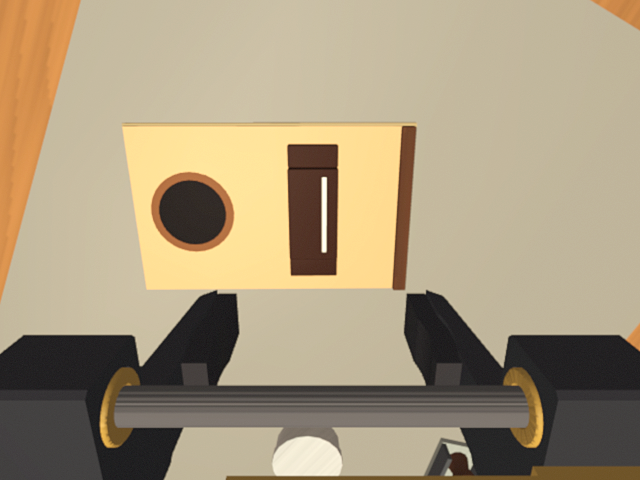

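```bash
python3 - <<'E'
from h import *
np.set_printoptions(precision=4,suppress=True)
w=load("w7")
crop(w,"w7a.png",115,115,310,185,2)
P={k:onz(w,*p,z)[:2] for k,p,z in [("tl",(123,124),.012),("bl",(147,290),.012),("br",(405,290),.012),("tr",(415,126),.015),("hole",(193,211.5),.012),("b1",(288,146),.019),("b2",(338,146),.019),("b3",(336,274.5),.019),("b4",(291,275.5),.019)]};print(P)
c=sum(P[k] for k in["b1","b2","b3","b4"])/4; pc=sum(P[k] for k in["tl","bl","br","tr"])/4
u=P["hole"]-pc; u=(P["bl"]-P["br"]);u/=np.linalg.norm(u);v=np.array([-u[1],u[0]])
print(c,pc,np.degrees(np.arctan2(u[1],u[0])),"bridge in panel",(c-pc)@u,(c-pc)@v,"hole",(P["hole"]-pc)@u,(P["hole"]-pc)@v, "bridge-hole",(c-P["hole"])@u)
b=P["b4"]+P["b3"]-P["b1"]-P["b2"];print(np.degrees(np.arctan2(b[1],b[0])))
E
```

```text
{'tl': array([0.3883, 0.3372]), 'bl': array([0.444 , 0.2211]), 'br': array([0.6311, 0.3106]), 'tr': array([0.5734, 0.4254]), 'hole': array([0.4545, 0.2985]), 'b1': array([0.499 , 0.3746]), 'b2': array([0.5305, 0.3898]), 'b3': array([0.5731, 0.3014]), 'b4': array([0.5419, 0.2855])}
[0.5361 0.3378] [0.5092 0.3236] -154.4520739928338 bridge in panel -0.030427821784751112 -0.0012697070067532572 hole 0.060138482257586355 -0.0009375443099635574 bridge-hole -0.09056630404233747
-64.29619636751116
```

View pics/w7a.png

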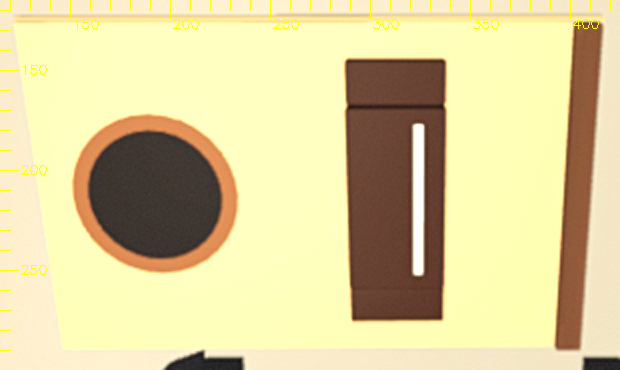

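Bridge is seated about (-30, -1) mm in the panel frame. Now the caul.

Call:
play_rows(targets=[[[0,0,0.08],[0.1,-0.9,0],60],[[0,0,0.08],[0.2,-0.9,0],60],[[0,0,0.08],[0.2,-0.9,0],60],[[0,0,0.08],[0.2,-0.9,0],60],[[0,0,0.08],[0.2,-0.9,0],60]])

```text
clock: 7.55
tool_pos: [0.5719, 0.1555, 0.1794]
eef_rot: [0.247, 0.663, -0.249, 0.661]
contact_force: [0.2, -0.2, 0.5]
opening: 0.769
```

Call:
play_rows(targets=[[[0,0,0.08],[0.2,-0.9,0],60],[[0,0,0.08],[0.2,-0.9,0],60],[[0,0,0.08],[0.2,-0.9,0],60],[[0,0,0.08],[0.2,-0.9,0],60],[[0,0,0.08],[0.2,-0.9,0],60]])

```text
clock: 8.05
tool_pos: [0.6118, -0.0242, 0.1793]
eef_rot: [0.111, 0.7, -0.111, 0.697]
contact_force: [0.3, 0.7, -0.4]
opening: 0.766
```

Call:
play_rows(targets=[[[0,0,0.05],[0,-0.6,0],60],[[0,0,0],[0,0,0],60]])

```text
clock: 8.25
tool_pos: [0.6115, -0.0529, 0.179]
eef_rot: [0.096, 0.702, -0.099, 0.699]
contact_force: [0.5, -0.2, 0.7]
opening: 0.769
```

```bash
python3 plan.py 0.6226 -0.115 0.03 74.7;python3 snap.py wrist w8
```

```text
t 8.25 p [ 0.6115 -0.0529  0.179 ] q [ 0.1581  0.788  -0.2662  1.6718  0.2896  0.7253  1.042 ] f [ 0.4523 -0.2016  0.7414] open 0.769
jaw yaw deg 74.14850469601981 tool x [-0.0044 -0.0031 -1.    ]
shift units [ 0.2782 -1.5529 -3.7249] turn rv [ 0.0031 -0.0044  0.0096] yaw change 0.009625408863741296
```

View pics/w8.png

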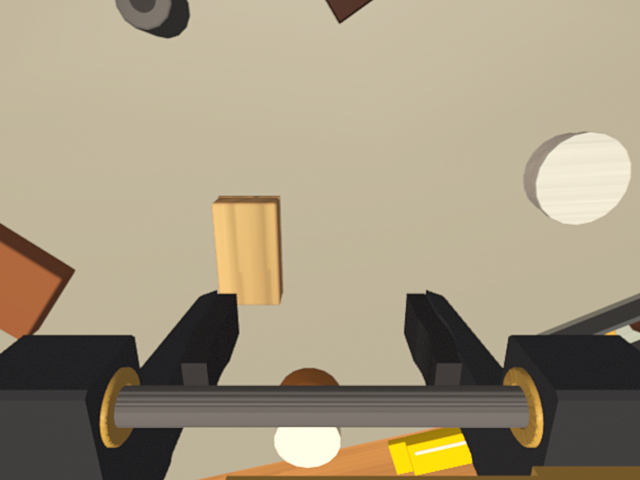

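```bash
python3 - <<'E'
from h import *
w=load("w8")
crop(w,"w8a.png",200,185,95,130,5)
E
```

```text
(no output)
```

View pics/w8a.png

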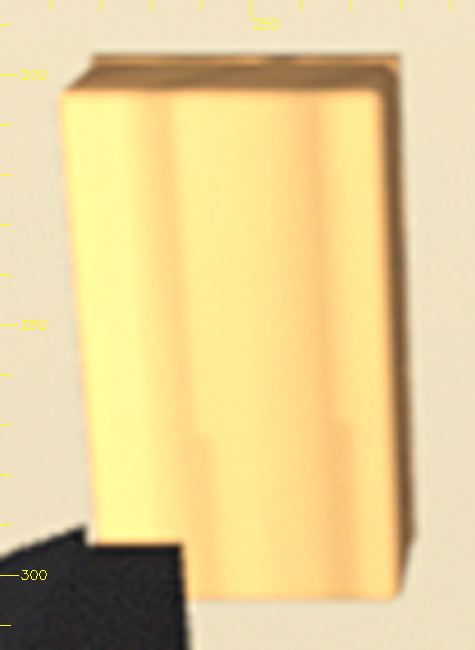

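```bash
python3 - <<'E'
from h import *
np.set_printoptions(precision=4,suppress=True)
w=load("w8");s=load("scene0");d=load("side0")
P=np.array([onz(w,*p,.024)[:2] for p in [(212.5,203),(276,203.5),(279.5,304.5),(219.2,304.5)]]);print(P,P.mean(0),np.linalg.norm(P-np.roll(P,1,0),axis=1))
v=P[3]+P[2]-P[0]-P[1];print(np.degrees(np.arctan2(v[1],v[0])))
v=P[1]-P[0];print(np.degrees(np.arctan2(v[1],v[0])))
print(tri((w,212.5,203),(s,235+75,165+507/4),(d,230+497/4,180+381/4)))
print("jar lid",tri((s,404.5,320),(d,439,229)))
E
python3 plan.py 0.6226 -0.1145 0.03 74.7
```

```text
[[ 0.5778 -0.1239]
 [ 0.5902 -0.0812]
 [ 0.6661 -0.1028]
 [ 0.6537 -0.147 ]] [ 0.622  -0.1137] [0.0793 0.0445 0.0789 0.0459]
-16.398295018877732
73.78973070706665
(array([ 0.5783, -0.1241,  0.0212]), [np.float64(0.6684212784666778), np.float64(2.145918989509689), np.float64(2.4444341842464388)])
jar lid (array([ 0.7689, -0.1108,  0.0483]), [np.float64(2.1094233498441497), np.float64(2.1094233498440444)])
t 8.3 p [ 0.6116 -0.0492  0.1793] q [ 0.155   0.7875 -0.2689  1.6723  0.2882  0.7248  1.0403] f [0.2535 1.1089 0.0501] open 0.764
jaw yaw deg 74.28267515742641 tool x [-0.0038 -0.0004 -1.    ]
shift units [ 0.2741 -1.632  -3.7332] turn rv [ 0.0004 -0.0038  0.0073] yaw change 0.0072836925532761875
```

Call:
play_rows(targets=[[[0,0,0],[0.13,-0.8,-0.3],60],[[0,0,0],[0.13,-0.82,-0.5],60],[[0,0,0],[0,0,-0.9],60],[[0,0,0],[0,0,-0.9],60],[[0,0,0],[0,0,-0.6],60]])

```text
clock: 8.8
tool_pos: [0.6216, -0.1089, 0.0499]
eef_rot: [0.095, 0.702, -0.094, 0.699]
contact_force: [-0.5, 0.4, -0.3]
opening: 0.764
```

Call:
play_rows(targets=[[[0,0,0],[0,0,-0.4],60],[[0,0,0],[0,0,-0.12],60],[[0,0,0],[0,0,0],60]])

```text
clock: 9.1
tool_pos: [0.6233, -0.1105, 0.0321]
eef_rot: [0.095, 0.701, -0.095, 0.7]
contact_force: [-0.8, -0.2, 0.7]
opening: 0.765
```

```bash
python3 plan.py 0.6222 -0.114 0.03 74;python3 snap.py wrist w9
```

```text
t 9.1 p [ 0.6233 -0.1105  0.0321] q [ 0.2145  1.022  -0.2053  1.6604  0.3708  0.4985  1.0791] f [-0.7583 -0.2311  0.7409] open 0.765
jaw yaw deg 74.59839669258596 tool x [-0.0007  0.0007 -1.    ]
shift units [-0.0264 -0.0882 -0.0537] turn rv [-0.0007 -0.0007 -0.0104] yaw change -0.010443992518669426
```

View pics/w9.png

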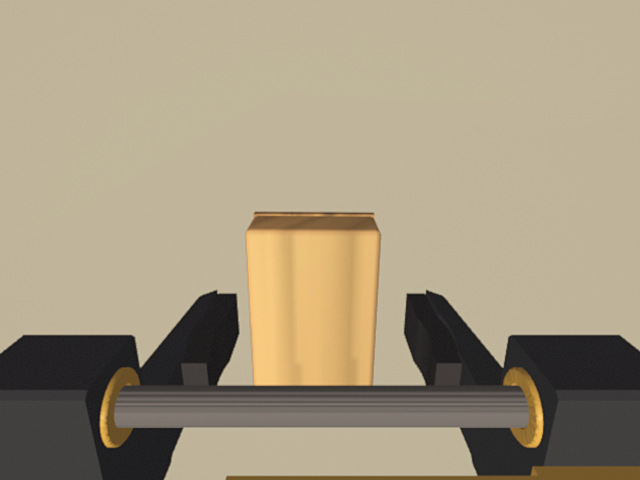

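Call:
play_rows(targets=[[[0,0,-0.01],[-0.03,-0.09,-0.05],60],[[0,0,0],[0,0,0],200],[[0,0,0],[0,0,0],200],[[0,0,0],[0,0,0],200],[[0,0,0],[0,0,0],200]])

```text
clock: 9.65
tool_pos: [0.6225, -0.1152, 0.0311]
eef_rot: [0.099, 0.7, -0.099, 0.701]
contact_force: [0.6, -0.0, 2.8]
opening: 0.523
```

```bash
python3 plan.py
```

```text
t 9.65 p [ 0.6225 -0.1152  0.0311] q [ 0.2202  1.0231 -0.202   1.6618  0.3696  0.4935  1.0762] f [ 0.6321 -0.0162  2.797 ] open 0.523
jaw yaw deg 73.96059383041587 tool x [ 0.001   0.0001 -1.    ]
```

Call:
play_rows(targets=[[[0,0,0],[0,0,0.5],200],[[0,0,0],[0,0,0.8],200],[[0,0,0],[0,0,1],200],[[0,0,0],[0,0,1],200],[[0,0,0],[0,0,0],200]])

```text
clock: 10.15
tool_pos: [0.6256, -0.1154, 0.1681]
eef_rot: [0.099, 0.696, -0.098, 0.704]
contact_force: [0.7, 0.7, -0.8]
opening: 0.521
```

```bash
python3 plan.py 0.5365 0.3373 0.12 25.8
```

```text
t 10.15 p [ 0.6256 -0.1154  0.1681] q [ 0.2611  0.8246 -0.2777  1.6204  0.307   0.729   1.1306] f [ 0.6789  0.6716 -0.7774] open 0.521
jaw yaw deg 73.95028573615961 tool x [ 0.0105 -0.0008 -0.9999]
shift units [-2.2283 11.3169 -1.2026] turn rv [ 0.0051  0.0095 -0.8404] yaw change -0.840381021872047
```

Call:
play_rows(targets=[[[0,0,-0.07],[-0.15,0.8,0],200],[[0,0,-0.07],[-0.19,0.95,0],200],[[0,0,-0.07],[-0.19,0.95,0],200],[[0,0,-0.07],[-0.19,0.95,0],200],[[0,0,-0.07],[-0.19,0.95,0],200]])

```text
clock: 10.65
tool_pos: [0.5848, 0.0701, 0.1618]
eef_rot: [0.22, 0.672, -0.22, 0.672]
contact_force: [1.1, 1.0, 0.3]
opening: 0.517
```

Call:
play_rows(targets=[[[0,0,-0.07],[-0.19,0.95,0],200],[[0,0,-0.07],[-0.19,0.95,0],200],[[0,0,-0.07],[-0.19,0.95,0],200],[[0,0,-0.07],[-0.19,0.95,0],200],[[0,0,-0.07],[-0.19,0.95,0],200]])

```text
clock: 11.15
tool_pos: [0.5467, 0.2601, 0.1617]
eef_rot: [0.333, 0.624, -0.334, 0.623]
contact_force: [1.0, -1.0, -0.1]
opening: 0.524
```

Call:
play_rows(targets=[[[0,0,-0.07],[-0.19,0.95,0],200],[[0,0,-0.07],[-0.15,0.8,0],200],[[0,0,0],[0,0,0],200]])

```text
clock: 11.45
tool_pos: [0.5308, 0.3362, 0.1616]
eef_rot: [0.374, 0.602, -0.372, 0.599]
contact_force: [-0.8, 0.3, 0.0]
opening: 0.523
```

```bash
python3 plan.py 0.5365 0.3373 0.055 25.8; python3 snap.py wrist w10
```

```text
t 11.45 p [0.5308 0.3362 0.1616] q [-0.666   0.8199  0.0555  1.6512 -0.0729  0.6715 -0.112 ] f [-0.7669  0.2721  0.0146] open 0.523
jaw yaw deg 26.300558420215012 tool x [-0.0019  0.0045 -1.    ]
shift units [ 0.1413  0.0273 -2.6638] turn rv [-0.0045 -0.0019 -0.0087] yaw change -0.008736392531333348
```

View pics/w10.png

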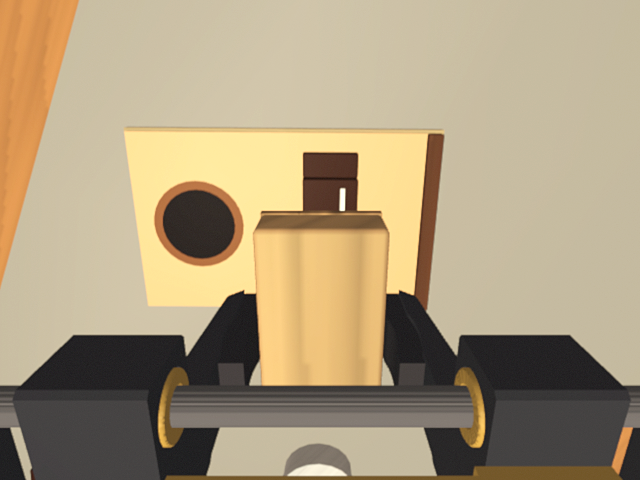

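Call:
play_rows(targets=[[[0,0,-0.005],[0.1,0,-0.7],200],[[0,0,0],[0,0,-0.9],200],[[0,0,0],[0,0,-0.6],200],[[0,0,0],[0,0,0],200],[[0,0,0],[0,0,0],200]])

```text
clock: 12.0
tool_pos: [0.5385, 0.3274, 0.0745]
eef_rot: [0.377, 0.598, -0.378, 0.598]
contact_force: [0.5, -0.7, -0.7]
opening: 0.52
```

```bash
python3 plan.py 0.5365 0.3373 0.055 25.8; python3 snap.py wrist w11
```

```text
t 12.0 p [0.5385 0.3274 0.0745] q [-0.6458  0.9508  0.0478  1.6757 -0.077   0.518  -0.1063] f [ 0.5035 -0.6772 -0.6726] open 0.52
jaw yaw deg 25.487907934099002 tool x [-0.0004 -0.0013 -1.    ]
shift units [-0.0495  0.2476 -0.4872] turn rv [ 0.0013 -0.0004  0.0054] yaw change 0.005447034119323543
```

View pics/w11.png

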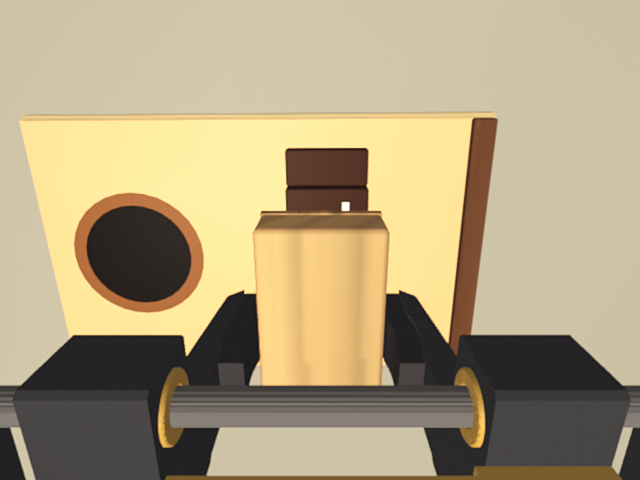

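Call:
play_rows(targets=[[[0,0,0.005],[-0.05,0.2,-0.2],200],[[0,0,0],[0,0,-0.1],200],[[0,0,0],[0,0,0],200],[[0,0,0],[0,0,0],200]])

```text
clock: 12.45
tool_pos: [0.5361, 0.3368, 0.0627]
eef_rot: [0.376, 0.599, -0.375, 0.599]
contact_force: [-0.1, -0.3, -1.3]
opening: 0.515
```

```bash
python3 plan.py 0.5365 0.3373 0.055 25.8; python3 snap.py wrist w12
```

```text
t 12.45 p [0.5361 0.3368 0.0627] q [-0.6589  0.9713  0.0463  1.6685 -0.0788  0.5033 -0.1125] f [-0.0859 -0.2985 -1.299 ] open 0.515
jaw yaw deg 25.854792068196165 tool x [ 0.0003 -0.     -1.    ]
shift units [ 0.0089  0.0122 -0.1932] turn rv [ 0.      0.0003 -0.001 ] yaw change -0.0009563019940003359
```

View pics/w12.png

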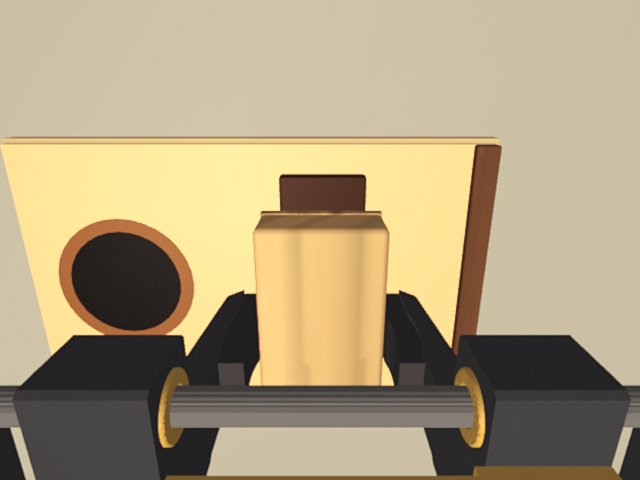

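Call:
play_rows(targets=[[[0,0,0],[0,0,-0.12],200],[[0,0,0],[0,0,-0.05],200],[[0,0,0],[0,0,0],200],[[0,0,0],[0,0,0],200]])

```text
clock: 12.9
tool_pos: [0.5361, 0.3367, 0.0556]
eef_rot: [0.375, 0.599, -0.376, 0.599]
contact_force: [-0.3, 0.1, -0.6]
opening: 0.518
```

```bash
python3 plan.py 0.5365 0.3373 0.055 25.8; python3 snap.py wrist w13
```

```text
t 12.9 p [0.5361 0.3367 0.0556] q [-0.658   0.9824  0.045   1.669  -0.0792  0.4922 -0.1122] f [-0.2603  0.1239 -0.6442] open 0.518
jaw yaw deg 25.83710012106181 tool x [-0.0001 -0.0001 -1.    ]
shift units [ 0.0103  0.0157 -0.0156] turn rv [ 0.0001 -0.0001 -0.0006] yaw change -0.000647519265417111
```

View pics/w13.png

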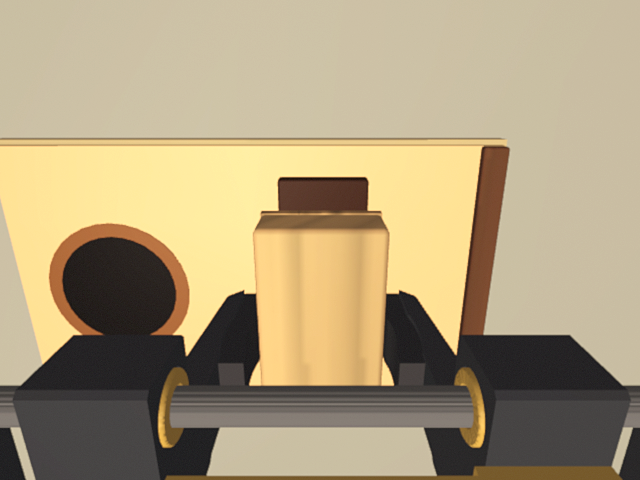

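Call:
play_rows(targets=[[[0,0,0],[0,0,-0.03],200],[[0,0,0],[0,0,0],200],[[0,0,0],[0,0,0],70],[[0,0,0],[0,0,0],70],[[0,0,0],[0,0,0],70]])

```text
clock: 13.45
tool_pos: [0.5361, 0.3368, 0.0544]
eef_rot: [0.376, 0.599, -0.376, 0.599]
contact_force: [-0.4, -0.0, 0.5]
opening: 0.72
```

Call:
play_rows(targets=[[[0,0,0],[0,0,0.5],70],[[0,0,0],[0,0,1],60],[[0,0,0],[0,0,1],60],[[0,0,0],[0,0,1],60],[[0,0,0],[0,0,0],60]])

```text
clock: 13.95
tool_pos: [0.5393, 0.3385, 0.2002]
eef_rot: [0.379, 0.597, -0.372, 0.601]
contact_force: [0.8, -0.1, 0.6]
opening: 0.766
```

```bash
python3 plan.py 0.474 0.122 0.2 25;python3 snap.py wrist w14
```

```text
t 13.95 p [0.5393 0.3385 0.2002] q [-0.6714  0.7747  0.0702  1.6077 -0.0714  0.7503 -0.1189] f [ 0.8082 -0.07    0.6271] open 0.766
jaw yaw deg 25.812633949808262 tool x [ 0.0094  0.0062 -0.9999]
shift units [-1.6328 -5.4128 -0.0062] turn rv [-0.0061  0.0095 -0.0142] yaw change -0.014183138037640456
```

View pics/w14.png

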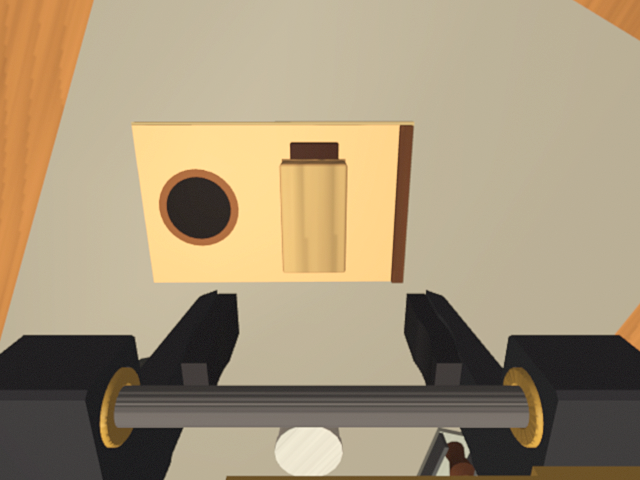

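```bash
python3 - <<'E'
from h import *
np.set_printoptions(precision=4,suppress=True)
w=load("w14"); crop(w,"w14a.png",270,130,90,150,4)
P=np.array([onz(w,*p,.048)[:2] for p in [(281,164),(345.5,164),(345,272),(283,272)]]);print(P,P.mean(0),np.linalg.norm(P-np.roll(P,1,0),axis=1))
E
```

```text
[[0.499  0.3633]
 [0.538  0.3821]
 [0.5734 0.3116]
 [0.5324 0.292 ]] [0.5357 0.3373] [0.0788 0.0433 0.0789 0.0454]
```

View pics/w14a.png

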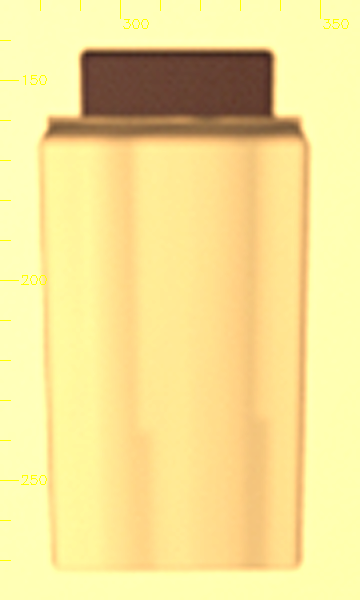

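Call:
play_rows(targets=[[[0,0,0],[-0.27,-0.9,0],30],[[0,0,0],[-0.27,-0.9,0],30],[[0,0,0],[-0.27,-0.9,0],30],[[0,0,0],[-0.27,-0.8,0],30],[[0,0,0],[-0.2,-0.4,0],30]])

```text
clock: 14.5
tool_pos: [0.483, 0.1767, 0.1932]
eef_rot: [0.375, 0.599, -0.378, 0.598]
contact_force: [0.4, -0.5, 0.3]
opening: 0.884
```

```bash
python3 plan.py 0.474 0.122 0.035 25.8;python3 snap.py wrist w15
```

```text
t 14.5 p [0.483  0.1767 0.1932] q [-0.464   0.6556  0.0368  1.9703 -0.042   0.5213  0.0493] f [ 0.3515 -0.463   0.2932] open 0.884
jaw yaw deg 25.64303367349718 tool x [-0.0038 -0.0034 -1.    ]
shift units [-0.2262 -1.3677 -3.9558] turn rv [ 0.0034 -0.0037  0.0027] yaw change 0.002739579212234739
```

View pics/w15.png

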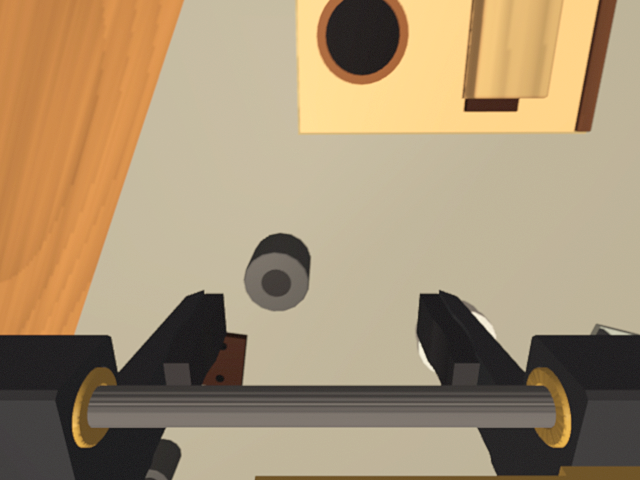

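```bash
python3 - <<'E'
from h import *
np.set_printoptions(precision=4,suppress=True)
w=load("w15");s=load("scene0");d=load("side0")
print(onz(w,276.5,283,.046), tri((w,276.5,283),(s,235+355/4,165+74/4),(d,230+87/4,180+107/4)))
E
python3 plan.py 0.474 0.1215 0.035 25.8
```

```text
[0.4729 0.1208 0.046 ] (array([0.4736, 0.1211, 0.046 ]), [np.float64(0.7481811631581273), np.float64(2.0045345597034605), np.float64(1.7510554079437015)])
t 14.55 p [0.4817 0.1746 0.1932] q [-0.4627  0.6547  0.0382  1.9736 -0.0417  0.5219  0.0496] f [-1.8069 -2.0768  0.1285] open 0.883
jaw yaw deg 25.54083921683253 tool x [-0.0061 -0.0055 -1.    ]
shift units [-0.1928 -1.3273 -3.9542] turn rv [ 0.0055 -0.006   0.0045] yaw change 0.004523208958319513
```

Call:
play_rows(targets=[[[0,0,0],[-0.1,-0.6,-0.5],10],[[0,0,0],[-0.05,-0.6,-0.5],10],[[0,0,0],[0,0,-0.5],10],[[0,0,0],[0,0,0],10],[[0,0,0],[0,0,0],10]])

```text
clock: 15.05
tool_pos: [0.4788, 0.1337, 0.134]
eef_rot: [0.375, 0.6, -0.375, 0.599]
contact_force: [1.7, 0.2, -0.1]
opening: 0.959
```

```bash
python3 plan.py 0.4733 0.121 0.035 25.8
```

```text
t 15.05 p [0.4788 0.1337 0.134 ] q [-0.3721  0.7461  0.0121  2.0623 -0.0272  0.3345  0.1147] f [ 1.7447  0.2474 -0.1127] open 0.959
jaw yaw deg 25.907599010125264 tool x [-0.0013  0.0003 -1.    ]
shift units [-0.1367 -0.3181 -2.4743] turn rv [-0.0003 -0.0013 -0.0019] yaw change -0.001877956998572429
```

Call:
play_rows(targets=[[[0,0,0],[-0.1,-0.3,-0.5],10],[[0,0,0],[-0.03,0,-0.6],10],[[0,0,0],[0,0,-0.3],10],[[0,0,0],[0,0,0],10],[[0,0,0],[0,0,0],10]])

```text
clock: 15.55
tool_pos: [0.4742, 0.1216, 0.0791]
eef_rot: [0.376, 0.599, -0.375, 0.599]
contact_force: [0.6, -0.7, 0.8]
opening: 0.962
```

```bash
python3 plan.py 0.4733 0.121 0.035 25.8;python3 snap.py wrist w16
```

```text
t 15.55 p [0.4742 0.1216 0.0791] q [-0.3478  0.8497  0.0046  2.1056 -0.0204  0.1852  0.1273] f [ 0.6401 -0.7018  0.7773] open 0.962
jaw yaw deg 25.896570883511252 tool x [ 0.0009  0.0006 -1.    ]
shift units [-0.023  -0.0147 -1.1018] turn rv [-0.0006  0.0009 -0.0017] yaw change -0.0016854798788311798
```

View pics/w16.png

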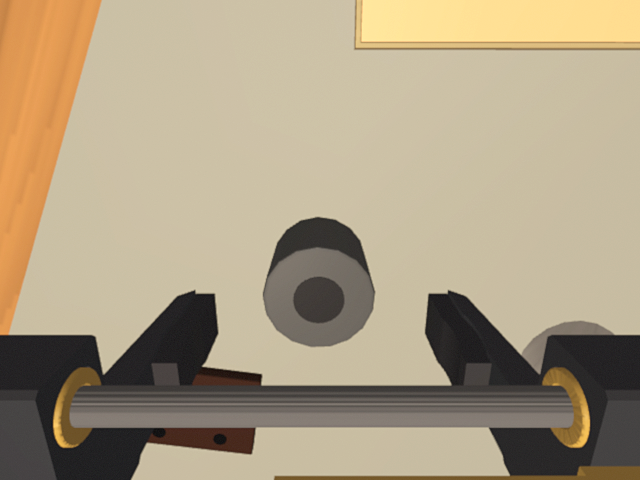

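Call:
play_rows(targets=[[[0,0,0],[-0.02,-0.01,-0.5],10],[[0,0,0],[0,0,-0.42],10],[[0,0,0],[0,0,0],10],[[0,0,0],[0,0,0],10]])

```text
clock: 16.0
tool_pos: [0.4733, 0.1206, 0.0425]
eef_rot: [0.376, 0.599, -0.375, 0.599]
contact_force: [-0.4, 0.1, 0.3]
opening: 0.962
```

```bash
python3 plan.py 0.4733 0.121 0.042 25.8
```

```text
t 16.0 p [0.4733 0.1206 0.0425] q [-0.3455  0.9241  0.0026  2.112  -0.0196  0.1046  0.1268] f [-0.4387  0.1126  0.2535] open 0.962
jaw yaw deg 25.85099421790003 tool x [ 0.0008  0.0003 -1.    ]
shift units [ 0.      0.0104 -0.0121] turn rv [-0.0003  0.0008 -0.0009] yaw change -0.0008900170018348863
```

Call:
play_rows(targets=[[[0,0,0],[0,0,0],200],[[0,0,0],[0,0,0],200],[[0,0,0],[0,0,0],200],[[0,0,0],[0,0,0],200],[[0,0,0],[0,0,0],200]], newtons=40)

```text
clock: 16.5
tool_pos: [0.4734, 0.1205, 0.0419]
eef_rot: [0.376, 0.599, -0.375, 0.599]
contact_force: [-0.6, -0.8, 3.0]
opening: 0.531
```

Call:
play_rows(targets=[[[0,0,0],[0,0,0.4],200],[[0,0,0],[0,0,0.8],200],[[0,0,0],[0,0,1],200],[[0,0,0],[0,0,1],200],[[0,0,0],[0,0,0.5],200]])

```text
clock: 17.0
tool_pos: [0.4729, 0.1203, 0.1918]
eef_rot: [0.376, 0.599, -0.375, 0.599]
contact_force: [1.1, 0.5, -7.5]
opening: 0.534
```

```bash
python3 plan.py 0.5357 0.3373 0.0905 25.8;python3 snap.py wrist w17
```

```text
t 17.0 p [0.4729 0.1203 0.1918] q [-0.3535  0.6313  0.0157  2.0514 -0.0209  0.4575  0.1287] f [ 1.0897  0.5273 -7.4696] open 0.534
jaw yaw deg 25.82978274512358 tool x [ 0.0014  0.0005 -1.    ]
shift units [ 1.5688  5.4258 -2.5324] turn rv [-0.0005  0.0014 -0.0005] yaw change -0.0005198069626888133
```

View pics/w17.png

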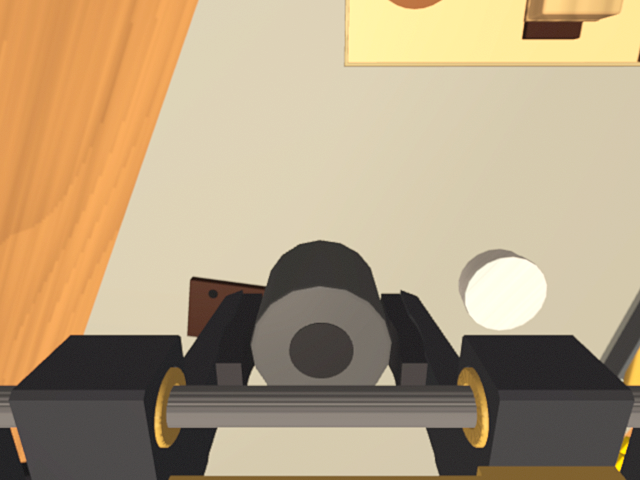

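Call:
play_rows(targets=[[[0,0,0],[0.2,0.7,0],200],[[0,0,0],[0.27,0.95,0],200],[[0,0,0],[0.27,0.95,0],200],[[0,0,0],[0.27,0.95,0],200],[[0,0,0],[0.27,0.95,0],200]])

```text
clock: 17.55
tool_pos: [0.5227, 0.301, 0.1873]
eef_rot: [0.374, 0.6, -0.377, 0.598]
contact_force: [0.8, 0.3, -8.4]
opening: 0.532
```

Call:
play_rows(targets=[[[0,0,0],[0.29,0.92,0],200],[[0,0,0],[0,0,-0.4],200],[[0,0,0],[0,0,-0.8],200],[[0,0,0],[0,0,-0.5],200],[[0,0,0],[0,0,0],200]])

```text
clock: 18.05
tool_pos: [0.5316, 0.3348, 0.1161]
eef_rot: [0.371, 0.601, -0.379, 0.597]
contact_force: [-0.6, -1.1, -7.7]
opening: 0.532
```

Call:
play_rows(targets=[[[0,0,0],[0,0,0],200],[[0,0,0],[0,0,0],200]])

```text
clock: 18.25
tool_pos: [0.5363, 0.3374, 0.1223]
eef_rot: [0.376, 0.599, -0.375, 0.599]
contact_force: [0.4, 0.7, -7.0]
opening: 0.537
```

```bash
python3 plan.py 0.5357 0.3373 0.0905 25.8
```

```text
t 18.25 p [0.5363 0.3374 0.1223] q [-0.666   0.8815  0.0583  1.6544 -0.0787  0.6065 -0.1135] f [ 0.3846  0.6988 -6.9787] open 0.537
jaw yaw deg 25.829217164881968 tool x [ 0.0013  0.0008 -1.    ]
shift units [-0.0147 -0.0023 -0.7958] turn rv [-0.0008  0.0013 -0.0005] yaw change -0.000509935725288443
```

Call:
play_rows(targets=[[[0,0,0],[-0.01,0,-0.3],200],[[0,0,0],[0,0,-0.3],200],[[0,0,0],[0,0,-0.1],200],[[0,0,0],[0,0,0],200],[[0,0,0],[0,0,0],200]])

```text
clock: 18.75
tool_pos: [0.5354, 0.3372, 0.0937]
eef_rot: [0.376, 0.599, -0.375, 0.599]
contact_force: [0.5, 0.6, -8.0]
opening: 0.533
```

```bash
python3 plan.py 0.5357 0.3373 0.0905 25.8;python3 snap.py wrist w18
```

```text
t 18.75 p [0.5354 0.3372 0.0937] q [-0.6638  0.9237  0.0531  1.6648 -0.0805  0.5551 -0.1123] f [ 0.5253  0.5625 -8.0117] open 0.533
jaw yaw deg 25.840570829715634 tool x [ 0.0001  0.0001 -1.    ]
shift units [ 0.0073  0.0018 -0.079 ] turn rv [-0.0001  0.0001 -0.0007] yaw change -0.0007080945588037637
```

View pics/w18.png

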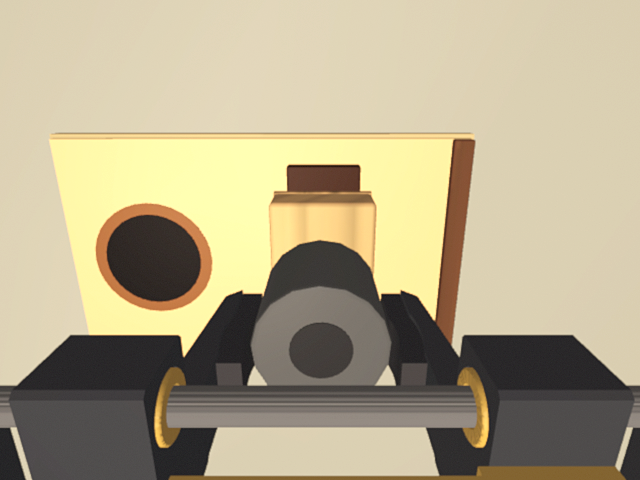

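Call:
play_rows(targets=[[[0,0,0],[0,0,-0.05],200],[[0,0,0],[0,0,-0.04],200],[[0,0,0],[0,0,0],200],[[0,0,0],[0,0,0],200]])

```text
clock: 19.2
tool_pos: [0.5353, 0.3372, 0.0902]
eef_rot: [0.376, 0.599, -0.376, 0.599]
contact_force: [0.1, -0.2, -7.7]
opening: 0.533
```

Call:
play_rows(targets=[[[0,0,0],[0,0,-0.025],200],[[0,0,0],[0,0,0],200],[[0,0,0],[0,0,0],200]])

```text
clock: 19.5
tool_pos: [0.5354, 0.3372, 0.09]
eef_rot: [0.376, 0.599, -0.375, 0.599]
contact_force: [-3.1, -1.3, 4.1]
opening: 0.532
```

Contact (vertical force rose). Releasing.

Call:
play_rows(targets=[[[0,0,0],[0,0,0],70],[[0,0,0],[0,0,0],60],[[0,0,0],[0,0,0],50],[[0,0,0],[0,0,0],50]])

```text
clock: 19.9
tool_pos: [0.5357, 0.3374, 0.0892]
eef_rot: [0.376, 0.599, -0.375, 0.599]
contact_force: [-0.8, 0.1, -0.7]
opening: 0.801
```

Call:
play_rows(targets=[[[0,0,0],[0,0,0.4],50],[[0,0,0],[0,0,0.9],50],[[0,0,0],[0,0,1],50],[[0,0,0],[0,0,0.7],50],[[0,0,0],[0,0,0],50]])

```text
clock: 20.4
tool_pos: [0.538, 0.3386, 0.2148]
eef_rot: [0.379, 0.598, -0.372, 0.601]
contact_force: [0.6, -0.1, 1.1]
opening: 0.804
```

```bash
python3 plan.py 0.447 0.0055 0.2 108;python3 snap.py wrist w19; python3 snap.py side d19
```

```text
t 20.4 p [0.538  0.3386 0.2148] q [-0.6755  0.7555  0.0752  1.5981 -0.0728  0.7804 -0.1188] f [ 0.6459 -0.1465  1.1329] open 0.804
jaw yaw deg 25.82018501734789 tool x [ 0.0086  0.0057 -0.9999]
shift units [-2.2756 -8.3282 -0.3712] turn rv [-0.0108  0.003   1.4343] yaw change 1.4343083501270462
```

View pics/w19.png

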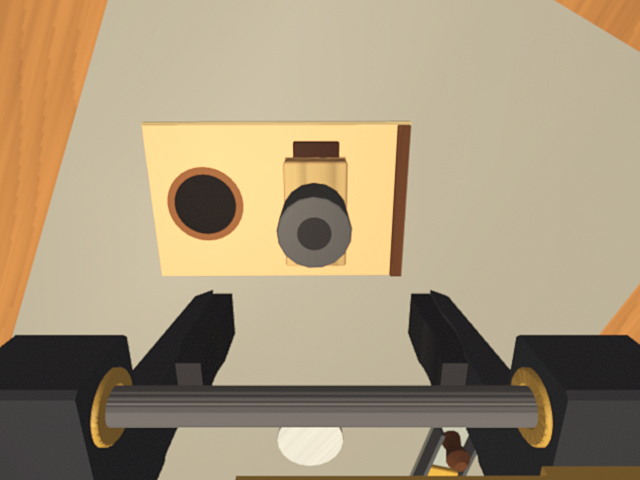

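View pics/d19.png

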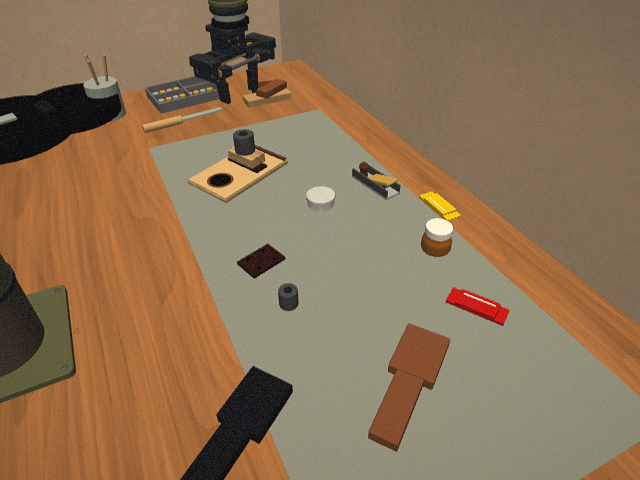

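```bash
python3 - <<'E'
from h import *
import numpy as np
from scipy.optimize import least_squares,fsolve
np.set_printoptions(precision=4,suppress=True)
w=load("w19");print("big top",onz(w,314.5,233,.094), "caul should be .5357 .3373")
D=[([0.4733,0.1206,0.0425],.9241,2.112),([0.4729,0.1203,0.1918],.6313,2.0514),([0.5361,0.3367,0.0556],.9824,1.669),([0.538,0.3386,0.2148],.7555,1.5981),([0.5354,.3372,.0937],.9237,1.6648)]
def res(x):
    o=[]
    for p,a,b in D:
        o+= [x[0]*np.sin(a)+x[1]*np.sin(a+b)-np.hypot(p[0],p[1]), x[2]+x[0]*np.cos(a)+x[1]*np.cos(a+b)-p[2]]
    return o
S=least_squares(res,[.4,.4,.1]);x=S.x;print(x,S.cost)
for z in [.028,.05,.1,.2]:
    q=fsolve(lambda q:[x[0]*np.sin(q[0])+x[1]*np.sin(q[0]+q[1])-.4475,x[2]+x[0]*np.cos(q[0])+x[1]*np.cos(q[0]+q[1])-z],[.9,2.2]);print(z,q,np.pi-q.sum())
E
```

```text
big top [0.5346 0.3386 0.094 ] caul should be .5357 .3373
[0.5643 0.3495 0.0503] 2.8403242771917293e-06
0.028 [0.9529 2.2244] -0.03570337577800009
0.05 [0.9038 2.226 ] 0.011842874153005223
0.1 [0.7926 2.2181] 0.13089013243432346
0.2 [0.5827 2.1562] 0.4027108890093327
```

Call:
play_rows(targets=[[[0,0,-0.14],[-0.1,-0.5,0],50],[[0,0,-0.14],[-0.2,-0.7,0],50],[[0,0,-0.14],[-0.2,-0.75,0],30],[[0,0,-0.14],[-0.2,-0.75,0],30],[[0,0,-0.14],[-0.2,-0.75,0],30]])

```text
clock: 21.0
tool_pos: [0.498, 0.1977, 0.208]
eef_rot: [-0.558, -0.433, 0.56, -0.432]
contact_force: [0.0, 0.5, -0.5]
opening: 0.879
```

Call:
play_rows(targets=[[[0,0,-0.14],[-0.2,-0.75,0],30],[[0,0,-0.14],[-0.2,-0.75,0],30],[[0,0,-0.14],[-0.2,-0.75,0],30],[[0,0,-0.14],[-0.2,-0.75,0],30],[[0,0,-0.14],[-0.2,-0.75,0],30]])

```text
clock: 21.5
tool_pos: [0.458, 0.048, 0.2083]
eef_rot: [-0.673, -0.214, 0.675, -0.214]
contact_force: [0.3, -0.9, -0.1]
opening: 0.881
```

Call:
play_rows(targets=[[[0,0,-0.14],[-0.1,-0.6,0],30],[[0,0,-0.14],[-0.1,-0.3,0],30],[[0,0,-0.03],[0,0,0],30],[[0,0,0],[0,0,0],30],[[0,0,0],[0,0,0],30]])

```text
clock: 22.0
tool_pos: [0.4513, 0.0144, 0.2087]
eef_rot: [-0.698, -0.111, 0.699, -0.111]
contact_force: [0.6, -0.1, 0.2]
opening: 0.883
```

```bash
python3 plan.py 0.4475 0.0047 0.1 -72.2;python3 snap.py wrist w20
```

```text
t 22.0 p [0.4513 0.0144 0.2087] q [-0.4125  0.6147  0.4465  2.1485 -0.5565  0.4918 -0.7927] f [ 0.6361 -0.1293  0.2353] open 0.883
jaw yaw deg -71.89218846768954 tool x [-0.0008  0.0004 -1.    ]
shift units [-0.0959 -0.2416 -2.7182] turn rv [-0.0004 -0.0008 -0.0054] yaw change -0.005372324714426556
```

View pics/w20.png

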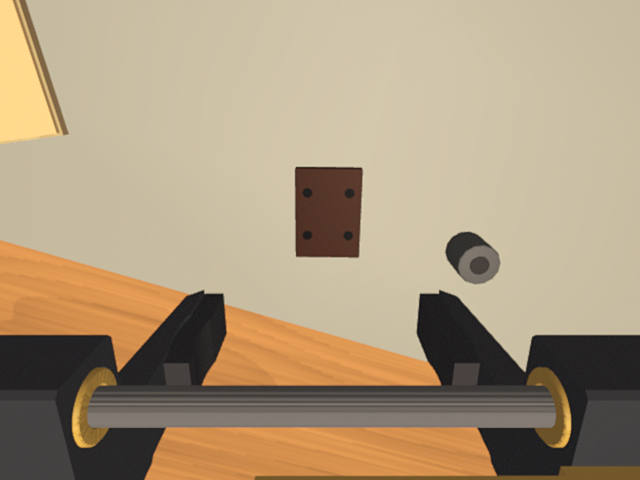

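```bash
python3 - <<'E'
from h import *
np.set_printoptions(precision=4,suppress=True)
w=load("w20");s=load("scene0");d=load("side0"); crop(w,"w20a.png",285,155,90,110,5)
P=np.array([onz(w,*p,.008)[:2] for p in [(295,167.5),(362.5,168),(359.5,257),(296,256.5)]]);print(P,P.mean(0),np.linalg.norm(P-np.roll(P,1,0),axis=1))
Q=np.array([onz(w,*p,.008)[:2] for p in [(307,192.5),(349,193),(348,236),(307,235)]]);print(Q.mean(0))
v=P[0]+P[1]-P[2]-P[3];print(np.degrees(np.arctan2(v[1],v[0])))
print(onz(w,480,265,.036),tri((w,480,265),(s,235+85/4,165+376/4),(d,230+232/4,180+440/4)))
print(tri((w,327.7,214),(s,235+206/4,165+242.5/4),(d,230+124.25/4,180+315.25/4)))
E
```

```text
[[ 0.4738  0.0425]
 [ 0.49   -0.0084]
 [ 0.418  -0.0319]
 [ 0.4016  0.0196]] [0.4459 0.0055] [0.0757 0.0535 0.0758 0.054 ]
[0.4452 0.0057]
17.835779897102913
[ 0.4507 -0.1176  0.036 ] (array([ 0.4519, -0.1169,  0.0364]), [np.float64(1.0677646841344048), np.float64(1.9959827169367503), np.float64(1.3593176472664368)])
(array([0.4466, 0.006 , 0.0082]), [np.float64(0.8920531909079051), np.float64(1.880718080686003), np.float64(1.4024507026290982)])
```

View pics/w20a.png

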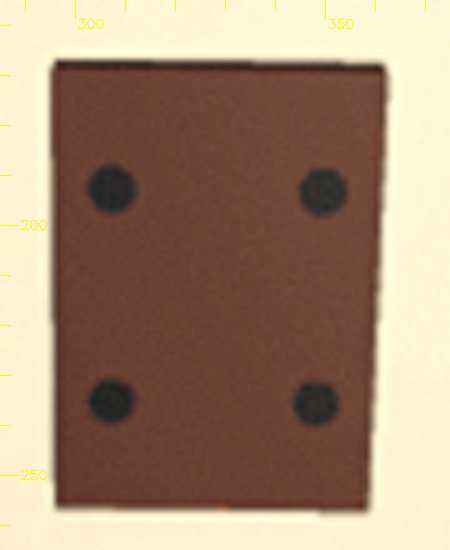

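Call:
play_rows(targets=[[[0,0,0],[0.02,-0.18,-0.5],30],[[0,0,0],[0,0,-0.9],20],[[0,0,0],[0,0,-0.9],20],[[0,0,0],[0,0,-0.4],20],[[0,0,0],[0,0,0],20]])

```text
clock: 22.55
tool_pos: [0.4512, 0.0068, 0.0993]
eef_rot: [-0.697, -0.111, 0.7, -0.11]
contact_force: [0.1, -0.2, 0.3]
opening: 0.919
```

Call:
play_rows(targets=[[[0,0,0],[0,0,0],20],[[0,0,0],[0,0,0],20]])

```text
clock: 22.75
tool_pos: [0.4528, 0.0062, 0.102]
eef_rot: [0.699, 0.11, -0.698, 0.11]
contact_force: [0.4, -0.3, -0.2]
opening: 0.92
```

```bash
python3 plan.py 0.452 0.0072 0.028 -72.2;python3 snap.py wrist w21
```

```text
t 22.75 p [0.4528 0.0062 0.102 ] q [-0.2155  0.8005  0.1635  2.2113 -0.7182  0.178  -0.649 ] f [ 0.3757 -0.2786 -0.1889] open 0.92
jaw yaw deg -72.07554146030951 tool x [ 0.0019 -0.0001 -1.    ]
shift units [-0.0202  0.0238 -1.8509] turn rv [ 0.0001  0.0019 -0.0022] yaw change -0.0021722112998231614
```

View pics/w21.png

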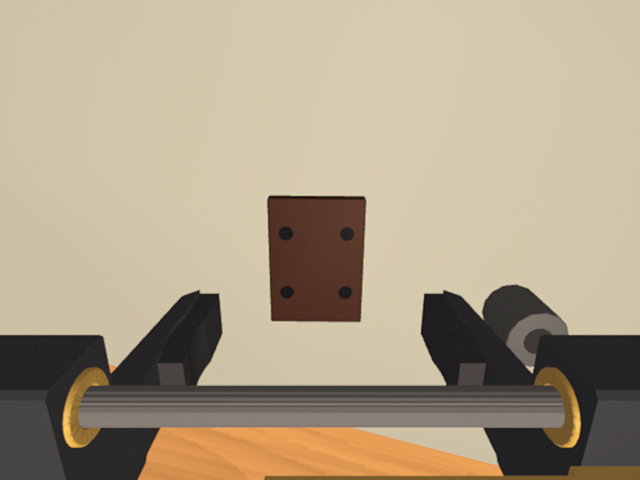

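Call:
play_rows(targets=[[[-0.018,0.057,0],[0,0.02,-0.2],30],[[-0.019,0.057,0],[0,0,-0.4],30],[[0,0,0],[0,0,-0.4],30],[[0,0,0],[0,0,0],30],[[0,0,0],[0,0,0],30]])

```text
clock: 23.3
tool_pos: [0.4521, 0.0068, 0.0619]
eef_rot: [-0.656, -0.103, 0.739, -0.116]
contact_force: [-0.2, -0.2, 0.4]
opening: 0.883
```

```bash
python3 plan.py 0.452 0.0072 0.028 -72.2
```

```text
t 23.3 p [0.4521 0.0068 0.0619] q [-0.2952  0.9174  0.274   2.1244 -0.6916  0.3049 -0.692 ] f [-0.2359 -0.2036  0.3545] open 0.883
jaw yaw deg -72.12598436691391 tool x [-0.1133 -0.0369 -0.9929]
shift units [-0.0019  0.0091 -0.8476] turn rv [ 0.0369 -0.1136 -0.0013] yaw change -0.0012918164953003442
```

Call:
play_rows(targets=[[[0,0,0],[0,0.01,-0.4],30],[[0,0,0],[0,0,-0.35],30],[[0,0,0],[0,0,-0.08],30],[[0,0,0],[0,0,0],30],[[0,0,0],[0,0,0],30]])

```text
clock: 23.8
tool_pos: [0.4524, 0.007, 0.0288]
eef_rot: [-0.656, -0.103, 0.739, -0.116]
contact_force: [0.5, -1.0, 0.0]
opening: 0.882
```

```bash
python3 plan.py 0.452 0.0072 0.028 -72.2;python3 snap.py wrist w22
```

```text
t 23.8 p [0.4524 0.007  0.0288] q [-0.2565  0.9765  0.2073  2.1213 -0.7202  0.2274 -0.6725] f [ 0.4698 -1.0297  0.0417] open 0.882
jaw yaw deg -72.15367808726471 tool x [-0.1127 -0.037  -0.9929]
shift units [-0.0101  0.0048 -0.0202] turn rv [ 0.037  -0.113  -0.0008] yaw change -0.000808469893052378
```

View pics/w22.png

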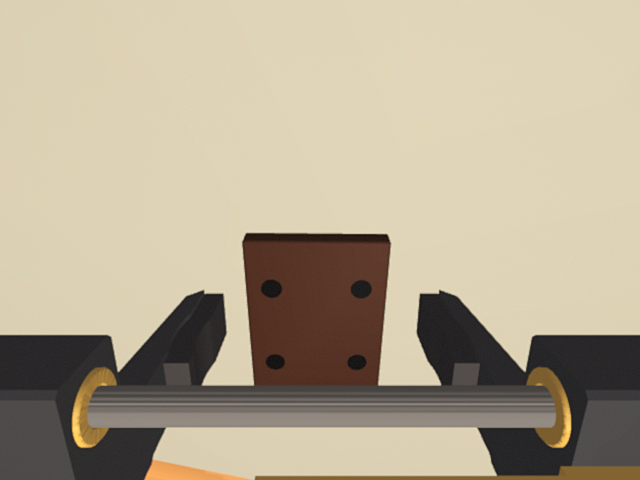

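Call:
play_rows(targets=[[[0,0,0],[0,0,-0.03],30],[[0,0,0],[0,0,0],200],[[0,0,0],[0,0,0],200],[[0,0,0],[0,0,0],200],[[0,0,0],[0,0,0],200]], newtons=20)

```text
clock: 24.35
tool_pos: [0.4521, 0.0072, 0.0268]
eef_rot: [-0.655, -0.103, 0.739, -0.116]
contact_force: [0.2, 0.7, 1.0]
opening: 0.61
```

```bash
python3 plan.py 0.452 0.0072 0.028 -72.2
```

```text
t 24.35 p [0.4521 0.0072 0.0268] q [-0.255   0.9803  0.204   2.1209 -0.7213  0.2241 -0.6716] f [0.2002 0.6605 0.9951] open 0.61
jaw yaw deg -72.12778660574178 tool x [-0.1138 -0.0369 -0.9928]
shift units [-0.0017 -0.0008  0.0305] turn rv [ 0.0369 -0.1141 -0.0012] yaw change -0.0012603614938468378
```

Call:
play_rows(targets=[[[0,0,0],[0,0,0.4],200],[[0,0,0],[0,0,0.8],200],[[0,0,0],[0,0,1],200],[[0,0,0],[0,0,1],200],[[0,0,0],[0,0,0],200]])

```text
clock: 24.85
tool_pos: [0.4541, 0.0068, 0.1583]
eef_rot: [-0.658, -0.102, 0.737, -0.117]
contact_force: [0.1, 0.2, -1.0]
opening: 0.609
```

```bash
python3 plan.py 0.5893 -0.3102 0.16 -53.3;python3 snap.py wrist w23
```

```text
t 24.85 p [0.4541 0.0068 0.1583] q [-0.4153  0.7567  0.4761  2.0946 -0.5848  0.5386 -0.7653] f [ 0.1281  0.1652 -1.0113] open 0.609
jaw yaw deg -72.15314287185439 tool x [-0.1066 -0.0372 -0.9936]
shift units [ 3.3801 -7.9239  0.042 ] turn rv [ 0.0545 -0.0998  0.3289] yaw change 0.32904941746275845
```

View pics/w23.png

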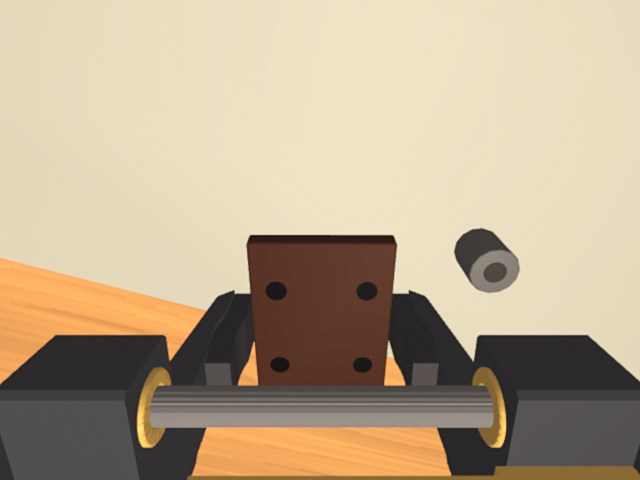

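Call:
play_rows(targets=[[[0,0,0.036],[0.3,-0.7,0],200],[[0,0,0.036],[0.39,-0.9,0],200],[[0,0,0.036],[0.39,-0.9,0],200],[[0,0,0.036],[0.39,-0.9,0],200],[[0,0,0.036],[0.39,-0.9,0],200]])

```text
clock: 25.4
tool_pos: [0.5262, -0.1658, 0.1531]
eef_rot: [-0.643, -0.163, 0.726, -0.182]
contact_force: [0.5, -0.8, 0.5]
opening: 0.609
```

Call:
play_rows(targets=[[[0,0,0.036],[0.39,-0.9,0],200],[[0,0,0.036],[0.39,-0.9,0],200],[[0,0,0.036],[0.39,-0.9,0],200],[[0,0,0.036],[0.3,-0.4,0],200],[[0,0,0],[0,0,0],200]])

```text
clock: 25.9
tool_pos: [0.5851, -0.2919, 0.153]
eef_rot: [-0.63, -0.206, 0.711, -0.233]
contact_force: [-0.4, 0.3, -0.8]
opening: 0.612
```

Call:
play_rows(targets=[[[0,0,0],[0,0,0],200],[[0,0,0],[0,0,0],200]])

```text
clock: 26.1
tool_pos: [0.5846, -0.2867, 0.1536]
eef_rot: [-0.63, -0.209, 0.711, -0.233]
contact_force: [-0.2, 0.3, -0.7]
opening: 0.608
```

```bash
python3 plan.py 0.594 -0.3067 0.08 -53.3;python3 snap.py wrist w24
```

```text
t 26.1 p [ 0.5846 -0.2867  0.1536] q [ 0.1273  0.9252  0.4259  1.5309 -0.3221  0.8235 -0.2987] f [-0.1544  0.2926 -0.6865] open 0.608
jaw yaw deg -53.53226557718696 tool x [-0.0981 -0.0687 -0.9928]
shift units [ 0.2358 -0.499  -1.8395] turn rv [ 0.069  -0.0982  0.0039] yaw change 0.004053799060957566
```

View pics/w24.png

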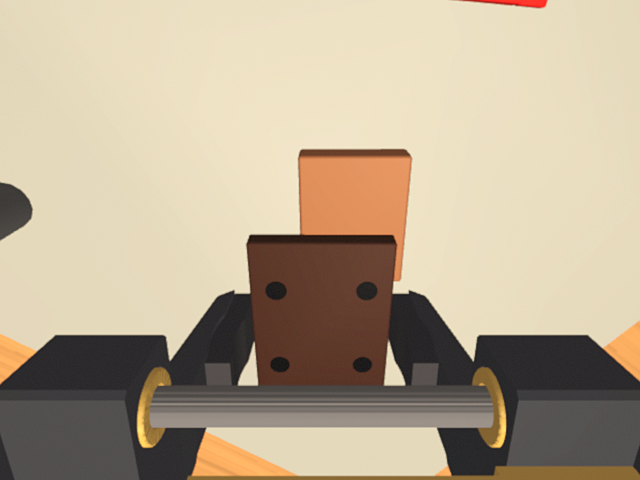

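```bash
python3 - <<'E'
from h import *
w=load("w24");crop(w,"w24a.png",285,140,140,150,4)
E
```

```text
(no output)
```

View pics/w24a.png

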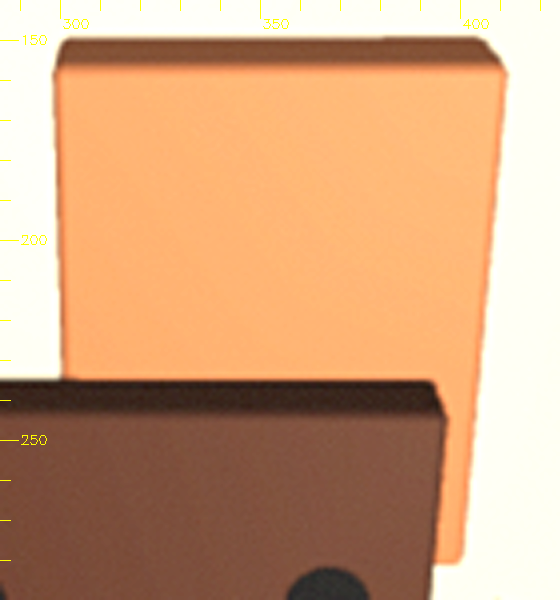

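```bash
python3 - <<'E'
from h import *
np.set_printoptions(precision=4,suppress=True)
w=load("w24");s=load("scene0");d=load("side0")
FL,FR,L,NR=[onz(w,*p,.02)[:2] for p in [(299,157),(410.5,158),(301,234),(400.5,280.5)]]
print(FL,FR,L,NR,np.linalg.norm(FL-FR),np.linalg.norm(FR-NR),"center",(FL+NR)/2)
for a,b in [(FR,FL),(NR,FR),(L,FL)]:
    v=b-a;print(np.degrees(np.arctan2(v[1],v[0])))
print(tri((w,299,157),(s,160+628/5,330+110/5),(d,350+235/4,310+55/4)), tri((w,410.5,158),(s,160+648/5,330+288/5),(d,350+400/4,310+118/4)))
E
```

```text
[ 0.6026 -0.2571] [ 0.6426 -0.3122] [ 0.5609 -0.2882] [ 0.573  -0.3652] 0.06808998878659817 0.08751786190771639 center [ 0.5878 -0.3112]
126.0125431332439
37.27862767770008
36.631395169911784
(array([ 0.6035, -0.2572,  0.019 ]), [np.float64(1.088011185745003), np.float64(1.5693958806712085), np.float64(0.9351185634684459)]) (array([ 0.644 , -0.3122,  0.0185]), [np.float64(1.592745347734716), np.float64(2.018910466168443), np.float64(1.2676832004470098)])
```

Call:
play_rows(targets=[[[0,0,0.002],[0.2,-0.45,-0.5],200],[[0,0,0],[0,0,-0.8],200],[[0,0,0],[0,0,-0.5],200],[[0,0,0],[0,0,-0.3],200],[[0,0,0],[0,0,0],200]])

```text
clock: 26.65
tool_pos: [0.5924, -0.3051, 0.0691]
eef_rot: [-0.629, -0.209, 0.711, -0.234]
contact_force: [-0.7, 0.7, -0.3]
opening: 0.609
```

Call:
play_rows(targets=[[[0,0,0],[0,0,0],200],[[0,0,0],[0,0,0],200]])

```text
clock: 26.85
tool_pos: [0.5942, -0.3072, 0.0722]
eef_rot: [-0.631, -0.207, 0.71, -0.235]
contact_force: [0.4, 0.3, -0.2]
opening: 0.612
```

```bash
python3 plan.py 0.5932 -0.3073 0.0468 -53.3;python3 snap.py wrist w25
```

```text
t 26.85 p [ 0.5942 -0.3072  0.0722] q [ 0.1743  1.0497  0.3843  1.5032 -0.3525  0.7157 -0.2718] f [ 0.3696  0.259  -0.1566] open 0.612
jaw yaw deg -53.43958916223753 tool x [-0.0937 -0.0727 -0.9929]
shift units [-0.024  -0.0031 -0.6353] turn rv [ 0.073  -0.0939  0.0026] yaw change 0.0024362904811456357
```

View pics/w25.png

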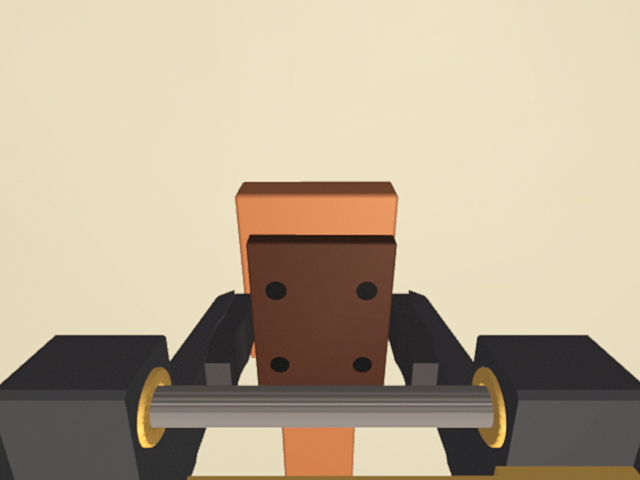

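Call:
play_rows(targets=[[[0,0,0],[-0.045,0.025,-0.25],200],[[0,0,0],[0,0,-0.2],200],[[0,0,0],[0,0,0],200],[[0,0,0],[0,0,0],200]])

```text
clock: 27.3
tool_pos: [0.5912, -0.3057, 0.0522]
eef_rot: [-0.63, -0.208, 0.711, -0.234]
contact_force: [0.7, -0.2, 0.1]
opening: 0.61
```

```bash
python3 plan.py 0.5923 -0.3061 0.0468 -53.3;python3 snap.py wrist w26
```

```text
t 27.3 p [ 0.5912 -0.3057  0.0522] q [ 0.1787  1.0752  0.3728  1.5122 -0.3602  0.6837 -0.2681] f [ 0.7035 -0.1651  0.1091] open 0.61
jaw yaw deg -53.45628890341123 tool x [-0.0967 -0.0711 -0.9928]
shift units [ 0.0264 -0.0104 -0.1349] turn rv [ 0.0714 -0.0968  0.0027] yaw change 0.002727755948857241
```

View pics/w26.png

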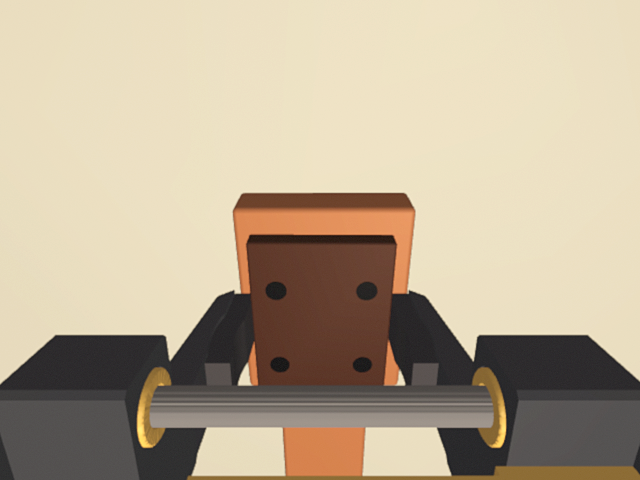

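Call:
play_rows(targets=[[[0,0,0],[0.02,-0.01,-0.08],200],[[0,0,0],[0,0,-0.05],200],[[0,0,0],[0,0,0],200],[[0,0,0],[0,0,0],200]])

```text
clock: 27.75
tool_pos: [0.5923, -0.3062, 0.0475]
eef_rot: [-0.63, -0.208, 0.71, -0.235]
contact_force: [-0.2, 0.2, -0.2]
opening: 0.609
```

```bash
python3 plan.py 0.5923 -0.3061 0.0468 -53.3
```

```text
t 27.75 p [ 0.5923 -0.3062  0.0475] q [ 0.1801  1.0827  0.3706  1.5089 -0.362   0.6784 -0.268 ] f [-0.2063  0.2415 -0.2053] open 0.609
jaw yaw deg -53.45915237257212 tool x [-0.0959 -0.0714 -0.9928]
shift units [ 0.0001  0.0035 -0.0179] turn rv [ 0.0717 -0.0961  0.0028] yaw change 0.002777732913744265
```

Call:
play_rows(targets=[[[0,0,0],[0,0,-0.02],200],[[0,0,0],[0,0,0],200],[[0,0,0],[0,0,0],80],[[0,0,0],[0,0,0],70],[[0,0,0],[0,0,0],60]])

```text
clock: 28.25
tool_pos: [0.5923, -0.3062, 0.0467]
eef_rot: [-0.63, -0.208, 0.71, -0.235]
contact_force: [0.3, 0.9, -0.5]
opening: 0.761
```

Call:
play_rows(targets=[[[0,0,0],[0,0,0.4],60],[[0,0,0],[0,0,0.9],60],[[0.035,-0.048,0],[0,0,1],60],[[0.035,-0.048,0],[0,0,1],60],[[0,0,0],[0,0,0],60]])

```text
clock: 28.75
tool_pos: [0.5935, -0.3113, 0.1867]
eef_rot: [0.675, 0.216, -0.669, 0.224]
contact_force: [0.9, -1.7, -0.6]
opening: 0.768
```

```bash
python3 plan.py 0.452 -0.117 0.2 -72;python3 snap.py wrist w27
```

```text
t 28.75 p [ 0.5935 -0.3113  0.1867] q [ 0.233   0.8618  0.3553  1.5174 -0.3673  0.8147 -0.2131] f [ 0.9138 -1.7414 -0.5936] open 0.768
jaw yaw deg -53.709089650770395 tool x [ 0.0109 -0.0088 -0.9999]
shift units [-3.5374  4.8582  0.3314] turn rv [ 0.0104  0.0094 -0.3193] yaw change -0.3192366087811625
```

View pics/w27.png

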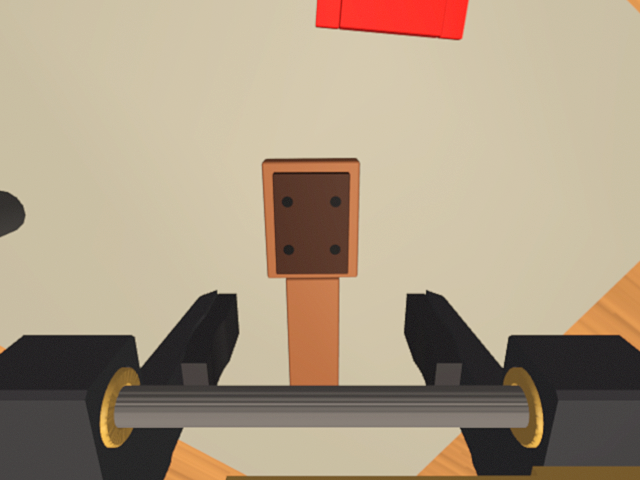

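```bash
python3 - <<'E'
from h import *
np.set_printoptions(precision=4,suppress=True)
w=load("w27");crop(w,"w27a.png",255,150,115,140,5)
P=np.array([onz(w,*p,.028)[:2] for p in [(273.5,172.5),(350,172.5),(348.5,273),(276,273.5)]]);H=np.array([onz(w,*p,.02)[:2] for p in [(262.5,162),(359.5,161.5),(356.5,277),(267,277.5)]])
print(P.mean(0),np.linalg.norm(P-np.roll(P,1,0),axis=1),H.mean(0),np.linalg.norm(H-np.roll(H,1,0),axis=1))
a=np.radians(36.7);e=P.mean(0)-H.mean(0);print(e@[np.cos(a),np.sin(a)],e@[-np.sin(a),np.cos(a)])
E
```

```text
[ 0.5881 -0.3109] [0.0759 0.0529 0.0757 0.0544] [ 0.5876 -0.3107] [0.0888 0.0684 0.0891 0.0693]
0.0003177804999612302 -0.0004999442159063824
```

View pics/w27a.png

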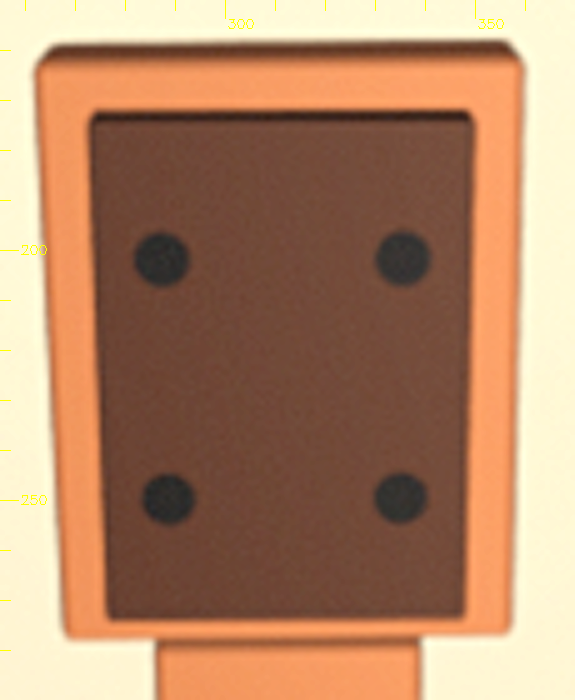

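Call:
play_rows(targets=[[[0,0,0],[-0.5,0.6,0],40],[[0,0,0],[-0.7,0.95,0],40],[[0,0,0],[-0.7,0.95,0],40],[[0,0,0],[-0.7,0.95,0],40],[[0,0,0],[-0.5,0.8,0],40]])

```text
clock: 29.3
tool_pos: [0.4657, -0.1336, 0.1784]
eef_rot: [-0.67, -0.222, 0.672, -0.222]
contact_force: [-0.2, -0.2, -0.9]
opening: 0.842
```

Call:
play_rows(targets=[[[0,0,0],[-0.2,0.3,0],40],[[0,0,0],[0,0,0],40],[[0,0,0],[0,0,0],40]])

```text
clock: 29.6
tool_pos: [0.4611, -0.1246, 0.1787]
eef_rot: [-0.671, -0.221, 0.672, -0.223]
contact_force: [0.5, -0.8, -0.3]
opening: 0.842
```

```bash
python3 plan.py 0.4515 -0.117 0.038 -53.3;python3 snap.py wrist w28
```

```text
t 29.6 p [ 0.4611 -0.1246  0.1787] q [-0.0209  0.6718  0.3027  2.1    -0.4549  0.4305 -0.2957] f [ 0.4861 -0.7829 -0.3047] open 0.842
jaw yaw deg -53.433257157023625 tool x [ 0.0005 -0.0024 -1.    ]
shift units [-0.2388  0.1897 -3.518 ] turn rv [0.0024 0.0005 0.0023] yaw change 0.0023257761419092767
```

View pics/w28.png

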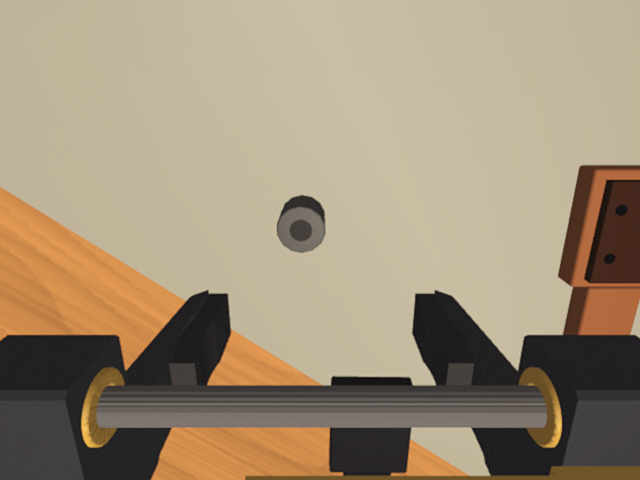

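```bash
python3 - <<'E'
from h import *
w=load("w28");print(onz(w,301,230,.036))
E
```

```text
[ 0.45074114 -0.11661252  0.036     ]
```

Call:
play_rows(targets=[[[0,0,0],[-0.2,0.18,-0.5],40],[[0,0,0],[0,0,-0.8],40],[[0,0,0],[0,0,-0.5],40],[[0,0,0],[0,0,0],40],[[0,0,0],[0,0,0],40]])

```text
clock: 30.15
tool_pos: [0.4528, -0.1182, 0.1067]
eef_rot: [-0.671, -0.22, 0.672, -0.222]
contact_force: [-0.4, 0.1, 0.3]
opening: 0.847
```

```bash
python3 plan.py 0.4515 -0.117 0.038 -53.3;python3 snap.py wrist w29
```

```text
t 30.15 p [ 0.4528 -0.1182  0.1067] q [ 0.06    0.7951  0.1564  2.1646 -0.5319  0.2169 -0.2432] f [-0.3955  0.0518  0.3004] open 0.847
jaw yaw deg -53.556138171579825 tool x [ 0.0001 -0.0022 -1.    ]
shift units [-0.0332  0.0295 -1.7179] turn rv [0.0022 0.0001 0.0045] yaw change 0.004470454434106283
```

View pics/w29.png

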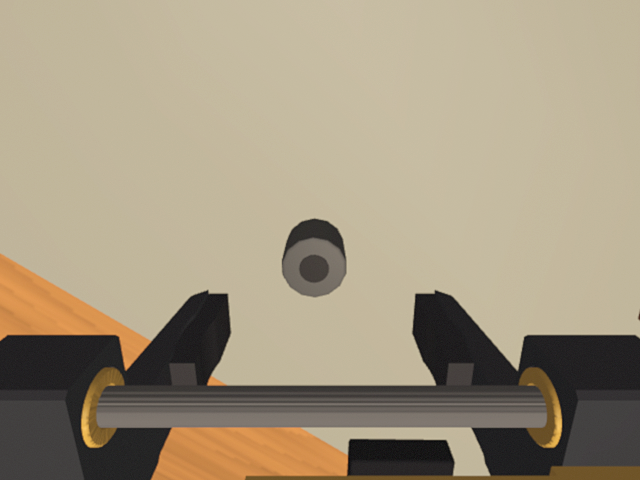

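Call:
play_rows(targets=[[[0,0,0],[-0.03,0.03,-0.4],40],[[0,0,0],[0,0,-0.4],40],[[0,0,0],[0,0,0],40],[[0,0,0],[0,0,0],40]])

```text
clock: 30.6
tool_pos: [0.4517, -0.1162, 0.0756]
eef_rot: [0.672, 0.221, -0.671, 0.222]
contact_force: [1.2, -0.1, -0.2]
opening: 0.845
```

```bash
python3 plan.py 0.4515 -0.117 0.04 -53.3
```

```text
t 30.6 p [ 0.4517 -0.1162  0.0756] q [ 0.0955  0.8551  0.0923  2.1768 -0.5513  0.1295 -0.2297] f [ 1.1877 -0.1242 -0.2084] open 0.845
jaw yaw deg -53.479085110330544 tool x [ 0.0011 -0.0021 -1.    ]
shift units [-0.0039 -0.0197 -0.8896] turn rv [0.0021 0.0011 0.0031] yaw change 0.003125624816565357
```

Call:
play_rows(targets=[[[-0.03,0.04,0],[0.01,0,0],40],[[-0.03,0.04,0],[0.01,0,-0.3],40],[[0,0,0],[0,0,-0.4],40],[[0,0,0],[0,0,0],40],[[0,0,0],[0,0,0],40]])

```text
clock: 31.1
tool_pos: [0.4521, -0.1161, 0.0476]
eef_rot: [-0.637, -0.209, 0.704, -0.233]
contact_force: [-0.1, 0.0, -0.6]
opening: 0.845
```

```bash
python3 plan.py 0.4523 -0.116 0.04 -53.3;python3 snap.py wrist w30
```

```text
t 31.1 p [ 0.4521 -0.1161  0.0476] q [-0.0202  0.9361  0.212   2.1252 -0.5511  0.1918 -0.274 ] f [-0.0685  0.0095 -0.6316] open 0.845
jaw yaw deg -53.47424827716143 tool x [-0.0794 -0.0617 -0.9949]
shift units [ 0.0062  0.0013 -0.1908] turn rv [ 0.0619 -0.0794  0.0032] yaw change 0.003041206152394751
```

View pics/w30.png

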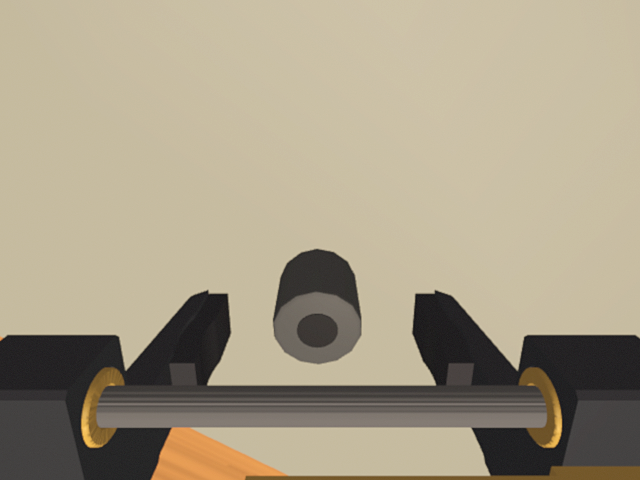

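Call:
play_rows(targets=[[[0,0,0],[0,0,-0.2],40],[[0,0,0],[0,0,0],40],[[0,0,0],[0,0,0],200],[[0,0,0],[0,0,0],200],[[0,0,0],[0,0,0],200]], newtons=30)

```text
clock: 31.65
tool_pos: [0.4519, -0.1159, 0.0389]
eef_rot: [-0.637, -0.21, 0.704, -0.233]
contact_force: [0.5, -0.3, -0.2]
opening: 0.595
```

Call:
play_rows(targets=[[[0,0,0],[0,0,0],200],[[0,0,0],[0,0,0],200]])

```text
clock: 31.85
tool_pos: [0.4519, -0.1158, 0.0388]
eef_rot: [-0.637, -0.21, 0.704, -0.233]
contact_force: [0.4, 0.9, -0.0]
opening: 0.417
```

```bash
python3 plan.py 0.5881 -0.3109 0.16 -53.3
```

```text
t 31.85 p [ 0.4519 -0.1158  0.0388] q [-0.0121  0.9526  0.1977  2.1244 -0.5552  0.1729 -0.2718] f [ 0.4397  0.9063 -0.019 ] open 0.417
jaw yaw deg -53.45364299916942 tool x [-0.0799 -0.0615 -0.9949]
shift units [ 3.4039 -4.8765  3.0299] turn rv [ 0.0617 -0.0799  0.0028] yaw change 0.0026815762081453024
```

Call:
play_rows(targets=[[[0,0,0],[0,0,0.4],200],[[0,0,0],[0,0,0.8],200],[[0,0,0],[0,0,1],200],[[0,0,0],[0,0,0.8],200],[[0,0,0],[0,0,0],200]])

```text
clock: 32.35
tool_pos: [0.4535, -0.1164, 0.1616]
eef_rot: [-0.639, -0.208, 0.703, -0.234]
contact_force: [0.6, -0.6, -3.4]
opening: 0.369
```

```bash
python3 plan.py 0.5881 -0.3109 0.16 -53.3;python3 snap.py wrist w31
```

```text
t 32.35 p [ 0.4535 -0.1164  0.1616] q [-0.146   0.736   0.4206  2.0931 -0.4651  0.4644 -0.3225] f [ 0.6319 -0.5671 -3.449 ] open 0.369
jaw yaw deg -53.4579181630419 tool x [-0.074  -0.0629 -0.9953]
shift units [ 3.3649 -4.8634 -0.0409] turn rv [ 0.0631 -0.0741  0.0031] yaw change 0.0027561918937823557
```

View pics/w31.png

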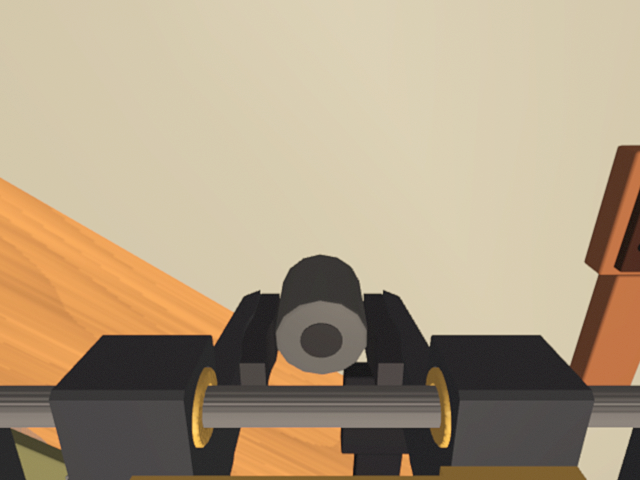

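```bash
python3 snap.py side d32; python3 snap.py scene s32; python3 plan.py; python3 - <<'E'
from h import *
w=load("w31");d=load("d32");s=load("s32")
p=(0.452,-0.116,0.158);print(proj(s,p),proj(d,p))
u,v=map(int,proj(s,p));crop(s,"s32a.png",u-50,v-40,100,90,6)
u,v=map(int,proj(d,p));crop(d,"d32a.png",u-50,v-40,100,90,6)
crop(w,"w31a.png",255,245,130,140,5)
E
```

```text
t 32.5 p [ 0.4515 -0.1152  0.158 ] q [-0.1437  0.7425  0.4153  2.0955 -0.4661  0.4623 -0.3219] f [ 0.5979 -0.2781 -2.8088] open 0.378
jaw yaw deg -53.41562449093277 tool x [-0.0812 -0.0609 -0.9948]
(np.float64(250.25577554230142), np.float64(217.4768636428402)) (np.float64(284.4596083369679), np.float64(235.636842335207))
```

View pics/s32a.png

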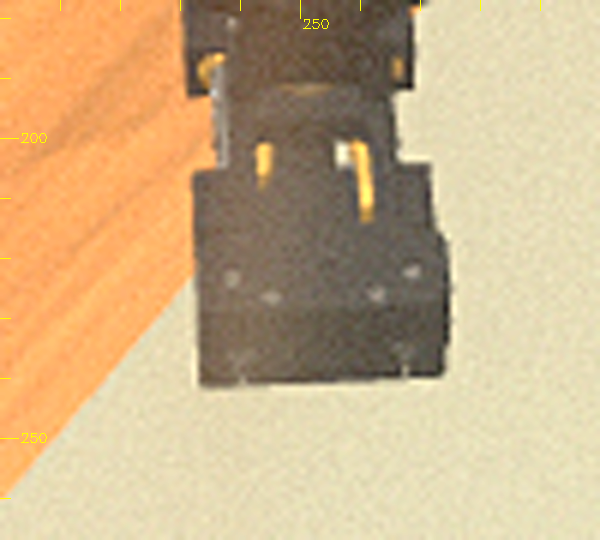

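View pics/d32a.png

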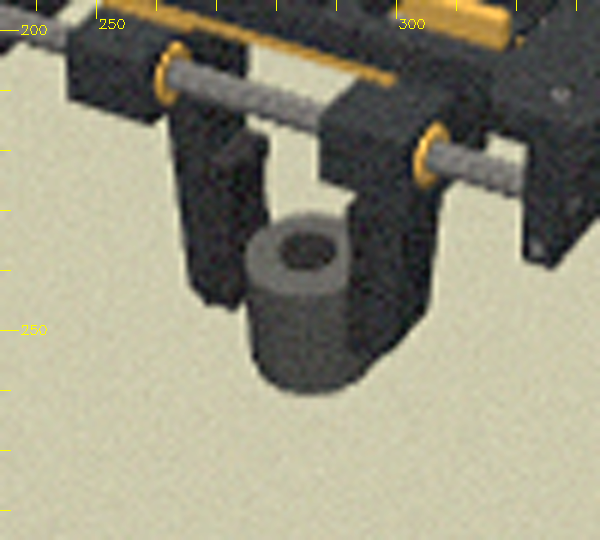

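View pics/w31a.png

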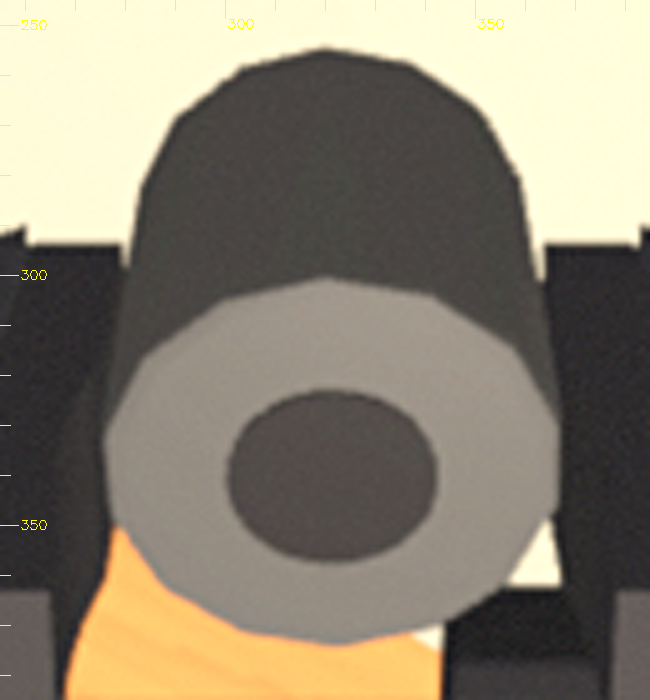

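```bash
python3 snap.py wrist w33; python3 - <<'E'
from h import *
np.set_printoptions(precision=4,suppress=True)
w=load("w33");d=load("d32");print(w["st"]["tool_pos"],d["st"]["tool_pos"])
crop(w,"w33a.png",255,245,130,140,5)
x,e=tri((w,321.5,339.5),(d,285.5,236.8));print(x,e,x-w["st"]["tool_pos"])
# bottom in side: rim bottom
# fit depth by width
w0=load("w30")
for n,c,wd in [("w30",(317,329),None),("w33",(321.5,339.5),90.8)]:
    W=load(n);T=np.array(W["cam_to_world"])
    if n=="w30":
        p=onz(W,*c,.036); z=-(T[:3,:3].T@(p-T[:3,3]))[2]; print("depth30",z,"implied width",W["fx"]*.034/z)
E
```

```text
[ 0.4512 -0.1153  0.1576] [ 0.452  -0.1154  0.1587]
[ 0.4532 -0.1157  0.1552] [np.float64(0.5202660297307943), np.float64(0.5202660297306662)] [ 0.002  -0.0004 -0.0024]
depth30 0.15291891721085862 implied width 90.60607555414515
```

View pics/w33a.png

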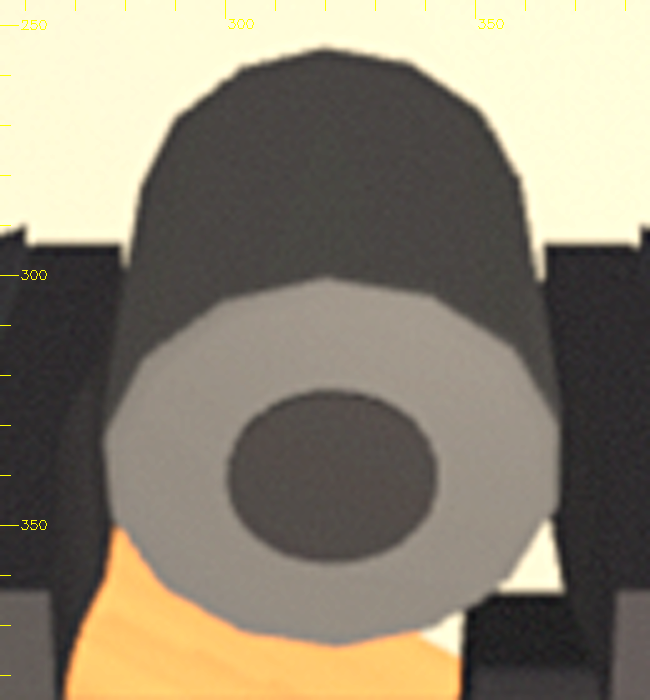

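Call:
play_rows(targets=[[[0,0,0],[0.5,-0.7,0],200],[[0,0,0],[0.6,-0.85,0],200],[[0,0,0],[0.6,-0.85,0],200],[[0,0,0],[0.6,-0.85,0],200],[[0,0,0],[0.6,-0.85,0],200]])

```text
clock: 33.05
tool_pos: [0.5677, -0.2806, 0.1564]
eef_rot: [-0.636, -0.211, 0.705, -0.232]
contact_force: [1.0, 0.1, -2.5]
opening: 0.374
```

Call:
play_rows(targets=[[[0,0,0],[0.5,-0.75,0],200],[[0,0,0],[0,0,-0.4],200],[[0,0,0],[0,0,-0.5],200],[[0,0,0],[0,0,-0.4],200],[[0,0,0],[0,0,0],200]])

```text
clock: 33.55
tool_pos: [0.5854, -0.3075, 0.1024]
eef_rot: [-0.635, -0.212, 0.706, -0.231]
contact_force: [-0.6, -0.0, -3.5]
opening: 0.377
```

Call:
play_rows(targets=[[[0,0,0],[0,0,0],200],[[0,0,0],[0,0,0],200]])

```text
clock: 33.75
tool_pos: [0.5883, -0.31, 0.1075]
eef_rot: [-0.637, -0.209, 0.704, -0.234]
contact_force: [0.5, -1.0, -2.8]
opening: 0.377
```

```bash
python3 plan.py 0.588 -0.310 0.0668 -53.3;python3 snap.py wrist w34
```

```text
t 33.75 p [ 0.5883 -0.31    0.1075] q [ 0.1652  0.9993  0.4285  1.5206 -0.3966  0.7554 -0.2142] f [ 0.5374 -0.9991 -2.7566] open 0.377
jaw yaw deg -53.43856924902185 tool x [-0.0789 -0.0623 -0.9949]
shift units [-0.0079 -0.0003 -1.0164] turn rv [ 0.0625 -0.079   0.0026] yaw change 0.0024184896374473187
```

View pics/w34.png

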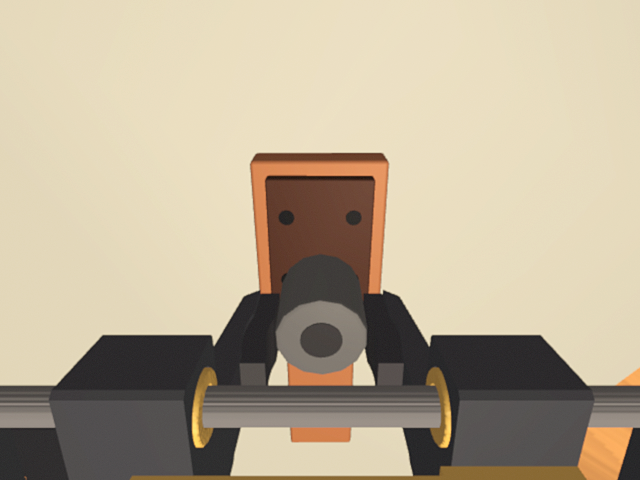

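Aligned over the plate centre line. Lowering.

Call:
play_rows(targets=[[[0,0,0],[-0.01,0,-0.3],200],[[0,0,0],[0,0,-0.4],200],[[0,0,0],[0,0,-0.2],200],[[0,0,0],[0,0,0],200],[[0,0,0],[0,0,0],200]])

```text
clock: 34.3
tool_pos: [0.5872, -0.3096, 0.0699]
eef_rot: [-0.637, -0.21, 0.705, -0.233]
contact_force: [-0.8, -1.0, -2.0]
opening: 0.378
```

Call:
play_rows(targets=[[[0,0,0],[0,0,-0.06],200],[[0,0,0],[0,0,0],200],[[0,0,0],[0,0,0],200]])

```text
clock: 34.6
tool_pos: [0.5874, -0.3099, 0.0692]
eef_rot: [-0.637, -0.21, 0.704, -0.233]
contact_force: [-1.3, 2.2, 5.6]
opening: 0.38
```

```bash
python3 plan.py 0.588 -0.310 0.0668 -53.3;python3 snap.py side d35; python3 - <<'E'
from h import *
d=load("d35");u,v=map(int,proj(d,(.588,-.31,.045)));crop(d,"d35a.png",u-60,v-50,120,100,6)
E
```

```text
t 34.6 p [ 0.5874 -0.3099  0.0692] q [ 0.1766  1.0501  0.4047  1.5294 -0.4149  0.6951 -0.2046] f [-1.33    2.1686  5.6265] open 0.38
jaw yaw deg -53.46282390790666 tool x [-0.08   -0.0613 -0.9949]
shift units [ 0.0138 -0.0034 -0.0612] turn rv [ 0.0615 -0.08    0.0029] yaw change 0.0028418132939354236
```

View pics/d35a.png

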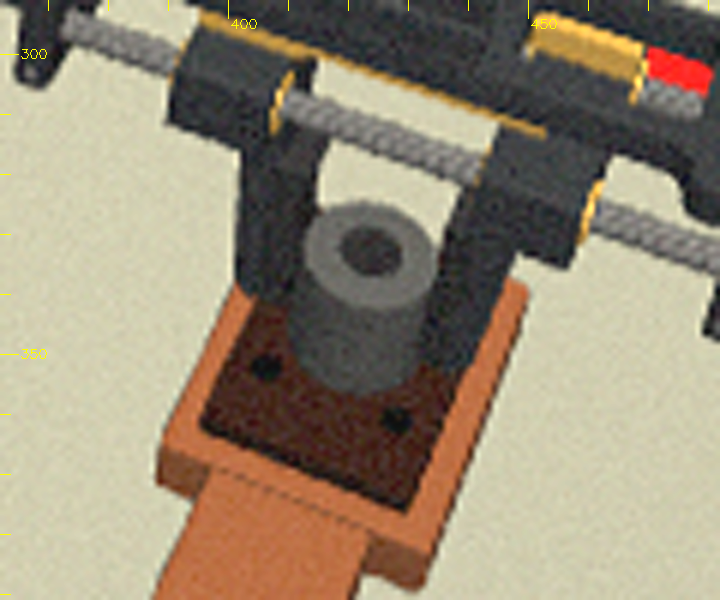

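Call:
play_rows(targets=[[[0,0,0],[0,0,0],140],[[0,0,0],[0,0,0],120],[[0,0,0],[0,0,0],90],[[0,0,0],[0,0,0],70],[[0,0,0],[0,0,0],70]])

```text
clock: 35.15
tool_pos: [0.5875, -0.3099, 0.0682]
eef_rot: [-0.637, -0.21, 0.704, -0.233]
contact_force: [0.4, -0.0, 0.3]
opening: 0.723
```

Call:
play_rows(targets=[[[0,0,0],[-0.05,-0.04,0.4],70],[[0,0,0],[0,0,0.8],70],[[0,0,0],[0,0,1],70],[[0.03,-0.04,0],[0,0,1],70],[[0.03,-0.04,0],[0,0,0],70]])

```text
clock: 35.65
tool_pos: [0.5886, -0.314, 0.2037]
eef_rot: [0.674, 0.218, -0.668, 0.226]
contact_force: [-0.2, -1.0, -0.8]
opening: 0.726
```

Call:
play_rows(targets=[[[0,0,0],[0,0,0],70],[[0,0,0],[0,0,0],70]])

```text
clock: 35.85
tool_pos: [0.585, -0.3114, 0.1966]
eef_rot: [-0.671, -0.221, 0.672, -0.222]
contact_force: [0.8, -0.0, -0.9]
opening: 0.725
```

```bash
python3 plan.py;python3 snap.py wrist w36; python3 snap.py side d36; python3 snap.py scene s36; python3 - <<'E'
from h import *
d=load("d36");s=load("s36")
u,v=map(int,proj(d,(.588,-.31,.045)));crop(d,"d36a.png",u-50,v-45,100,90,6)
u,v=map(int,proj(s,(.588,-.31,.045)));crop(s,"s36a.png",u-60,v-50,120,100,6)
u,v=map(int,proj(d,(.536,.337,.06)));crop(d,"d36b.png",u-50,v-45,100,90,6)
u,v=map(int,proj(s,(.536,.337,.06)));crop(s,"s36b.png",u-60,v-50,120,100,6)
E
```

```text
t 35.85 p [ 0.585  -0.3114  0.1966] q [ 0.2118  0.8543  0.4099  1.5228 -0.4089  0.8508 -0.1657] f [ 0.7535 -0.0175 -0.8677] open 0.725
jaw yaw deg -53.504112743054634 tool x [-0.0011 -0.0013 -1.    ]
```

View pics/w36.png

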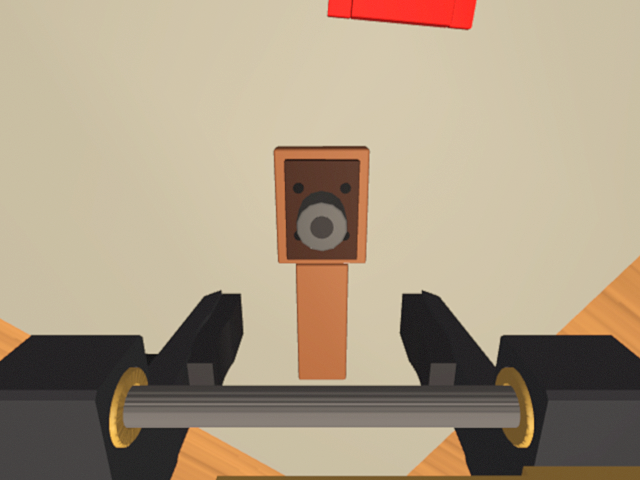

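View pics/s36.png

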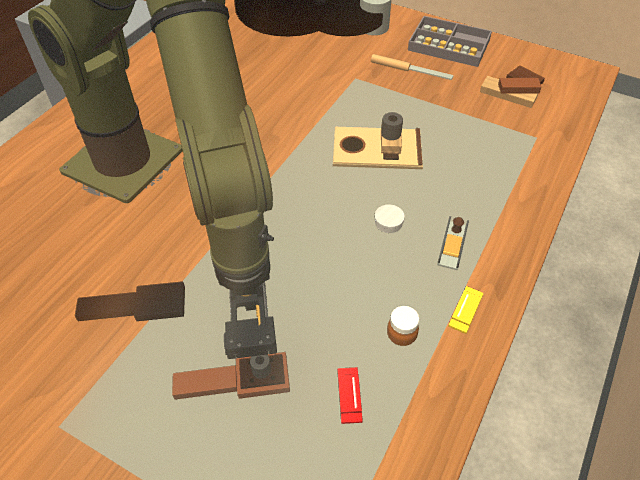

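View pics/d36a.png

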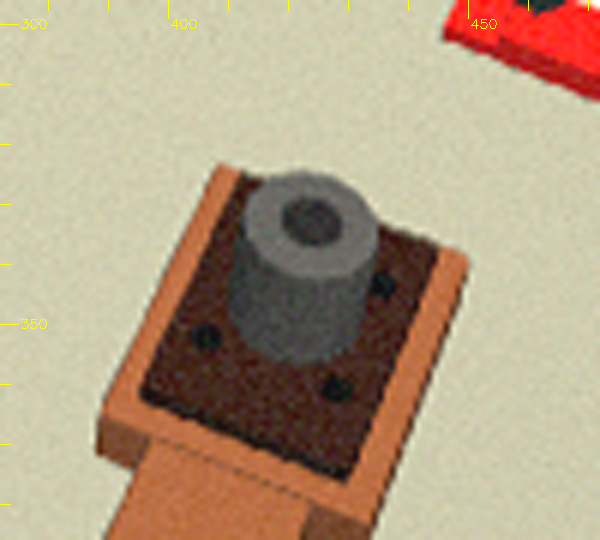

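View pics/d36b.png

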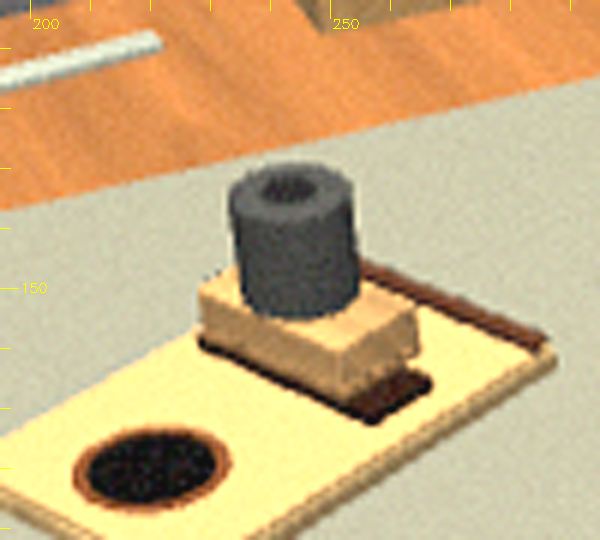

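View pics/s36b.png

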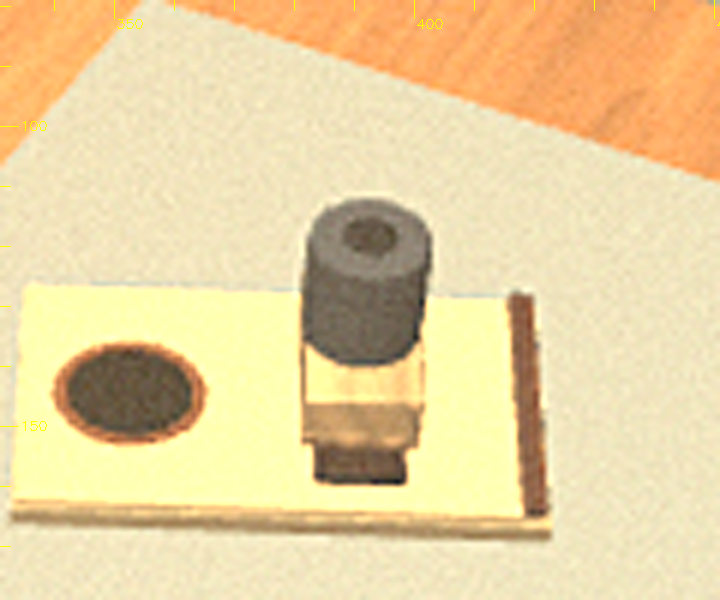

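```bash
python3 - <<'E'
from h import *
np.set_printoptions(precision=4,suppress=True)
w=load("w36");d=load("d36");s=load("s36")
u,v=map(int,proj(d,(.588,-.31,.045)));a=(d,u-50+311/6,v-45+222/6)
print("small",onz(w,321.5,227,.064),tri((w,321.5,227),a))
P=np.array([onz(w,*p,.028)[:2] for p in [(284.5,160),(360,160),(358,259.5),(286.5,259.5)]]);print("plate",P.mean(0),np.linalg.norm(P-np.roll(P,1,0),axis=1))
u,v=map(int,proj(d,(.536,.337,.06)));b=(d,u-50+290/6,v-45+189/6)
u,v=map(int,proj(s,(.536,.337,.06)));c=(s,u-60+369/6,v-50+237/6)
print("big",tri(b,c),"small-axis")
print("tin",tri((s,389.5,216),(d,320.5,194)))
E
```

```text
small [ 0.5871 -0.3112  0.064 ] (array([ 0.5874, -0.3107,  0.0661]), [np.float64(0.26652439229693914), np.float64(0.26652439229697045)])
plate [ 0.5878 -0.3115] [0.076  0.0535 0.076  0.0549]
big (array([0.5354, 0.3363, 0.0948]), [np.float64(1.812839899615051), np.float64(1.8128398996151467)]) small-axis
tin (array([0.6323, 0.1243, 0.0241]), [np.float64(2.866134719374147), np.float64(2.866134719374139)])
```

All good, nothing is touching the robot, and the heights agree (weight tops at about 66 and 95 mm, nominal 64 and 94). Handing in.

```bash
python3 -c "
from plant import r
print(r.finish_job())"
```

```text
the job is handed in; nothing more can be done
None
```

I finished both dry glue-ups and handed the job in at about 36 s of the 144 s allowed. `finish_job` reports no verdict, so the results below come from my own camera checks.

| Part | Checked position | Target or nominal |
|---|---|---|
| Bridge, in the panel frame | (-30.4, -1.3) mm, about 0.15° off true | (-30, 0) mm |
| Caul on bridge | within about 1 mm | centred |
| Larger weight on caul | within about 2 mm, top at about 95 mm | centred, top at 94 mm |
| Headplate on neck head | within 1 mm of the head's middle | centred |
| Smaller weight on headplate | within about 1 mm, top at about 66 mm | centred, top at 64 mm |

Both weights looked upright in the side and scene views. I tilted the hand slightly to pick up the headplate and the smaller weight, because they stood close to the arm's inner reach limit.

- **Camera disagreement:** the scene and side cameras disagreed by about 3.5 mm in y throughout. I relied on the wrist camera for the final positions, which fell between the two.
- **Smaller weight set-down:** it touched the headplate about 2.4 mm earlier than I had worked out. It may have slipped or tilted slightly in the grip, but the view after release shows it standing flat.
- **Bystanders:** the round tin re-measured within 2 mm of where it started. For the glue jar and the block plane I only compared pictures, and neither had visibly moved.

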